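# Slide the flour bin home under its wheat-ear label

## Task

The flour bin stands on the counter with its loose lid on, and with the lid it does not fit under the top board of the bin rack. Lift the lid off by its knob and set it down gently on the counter, knob up; then slide the bin along the counter, without lifting it, into the bay whose label shows the wheat ear, fully home with its pull facing out. Leave the sugar bin, bowl, rolling pin and cookie stamp where they are.

Things in the scene. Friction and masses are not known exactly. Their poses are not given: they have to be found in the camera images.
- bin: flour bin: open aluminium box, 105 long (x) x 98 wide (y) x 70 high, walls and floor 4 thick (97 x 90 clear inside), some 0.25 to 0.5 kg; too wide to grip across; it tips if pushed near its rim. Origin: centre of its underside, z up. Front face (x = -52.5) with wheat-ear plate and pull. Starts before the rack, lid on, front within 0.3 rad of the rack's front direction.
- pull (a point): middle of the flour bin's steel shell pull (open below): 44 wide, 16 out from the front face, 18 to 36 above the counter; this point is at x = -60, z = 30 in the bin's frame. Either side of the pull the front face is flat and free
- lid: loose wooden lid lying on the bin, 105 x 98 (x, y), 0.1 to 0.16 kg. Origin: centre of its underside, which is a 91 x 84 inset 6 thick, sitting in the bin's mouth with 3 play; over it a full-size plate, top at z = 10; in its centre the knob, to z = 42. Origin 64 above the bin's origin when on the bin, at height 0 when set on the counter.
- knob (a point): the lid's round steel knob on its axis, 31 above the lid's origin: 24 across from z = 24 to 38 of the lid, 18 to 20 across below; the way to take the lid, as its plate is too wide to grip
- rack: fixed wooden bin rack, 117 deep (x) x 350 wide (y) x 88 high; origin: centre of its underside. Three bays at y = -114, 0, +114, open to the front (-x, front edge at x = -58.5), no floor: bins slide in on the counter. Each 106 wide, 78 high under a 10 thick top; uprights 8. Back board at x = 48.5 stops a bin when its centre is at x = -4, front face flush.
- label_wheat: white enamel plate, 50 x 64 x 2, on the rack's top at the front over one of the bays (which one changes), with a dark wheat ear: a stem with three pairs of grains. Origin: centre of its underside, 88 above the counter, over the bay's centre line, 30 behind the rack's front edge; axes as the rack's. A bin home in this bay has its centre at x = +24.5, y = 0 of it.
- label_sugar: the same plate with a relief of three square sugar cubes; the sugar bin stands home in its bay
- label_bean: the same plate with a relief of one coffee bean (a solid oval with a slit); its bay is empty and is to stay empty
- sugar_bin: a second bin just like the flour bin, without lid, at home in the bay with the sugar label, its pull standing 16 out from the rack's front; leave it there
- bowl: white ceramic bowl, 130 across, 62 high, on the counter to one side of the rack; origin: centre of its underside; leave it there
- pin: grey silicone rolling pin with wooden handles, 44 across, 380 long over all along its x, lying on the other side of the rack; origin: on the counter under its middle; it can roll; leave it there
- stamp: round tin cookie stamp with a wooden knob, 56 across, 55 high, standing near the robot's side of the work; origin: centre of its underside; leave it there

How it is judged:
By the outcome, as a careful person would: the job done as asked, in the order asked, and still so for the second after the job is handed in, with the robot touching nothing.
It also fails if it takes over 70 s, if anything falls off the work surface, if the arm or the gripper's body presses on something with over 40 N, if the wrist force passes 120 N, or if a joint passes its speed limit or range.

## Robot

A 6-joint arm with a two-finger parallel gripper is mounted at the origin on the work surface. World frame = base frame: x ahead of the robot, y to its left, z up, the work surface at z = 0. Lengths are in m, angles in rad, forces in N, time in s.
With the tool pointing down it reaches from about 0.275 to 0.75 m from the base axis. Payload 10.2 kg.
Tool frame: the origin (TCP) lies at the very end of the fingers, on their centre line; the grasp point (between the pads) lies 19 mm behind it (robot.grasp_offset is the distance from the TCP to the grasp point, in m); z points along the fingers, y is the direction in which the jaws open and shut (so a half turn about z gives the same grasp; the last joint's range is limited). The gripper opens to 85 mm and grips with 20 to 120 N. Pads are 22 mm wide; open, the fingers measure 114 mm over their backs; the gripper's body (76 mm by 85 mm) begins 54 mm behind the grasp point. The pads swing forward as they close: fully open they stand 13 mm farther back than shut.
Start: joints at [0.881, 0.313, 1.498, -0, 1.331, -0.223], TCP at [0.236, 0.469, 0.197] pointing down, gripper open.
Joint ranges: [-2.94, 2.94], [-0.97, 2.17], [0.19, 2.56], [-1.23, 4.37], [0.02, 3.11], [-2.88, 2.88]. Speed limits (rad/s): [2.39, 2.39, 3.01, 3.14, 3.14, 3.14].

## Interface

Orientations are given as [roll, pitch, yaw] about the fixed x, y, z axes, in that order (R = Rz(yaw) Ry(pitch) Rx(roll)).
In Python, from station import robot gives the robot as it stands. The module is installed in compiled form; this text tells all that it offers.
- The arm moves only by the tool servo_tool, never from a script. Its argument "commands" is a list of rows, each a list of 7 numbers: the shift along the tool's x, y, z in cm, then the turn, a rotation vector about the tool's x, y, z in rad, then the finger opening in cm, from 0 to 8.54. In form: [[dx, dy, dz, ax, ay, az, claw], ...]. A call has 1 to 5 rows; each row shifts and turns the commanded pose from where the row before left it, along the tool's axes as they then stand; what a row does not reach is not made up. A row lasts 1/8 s, in which the tool goes at most 62.5 mm and 10.7 degrees, less where a joint would pass 70% of its speed; a pose out of reach is approached as far as the arm can. A call with a gripper value outside its range is refused whole. The fingers move at their own pace and stop on an object; the grip force is fixed at half the most. Time passes only in rows, so rows that do not move let the fingers close. It gives the time, the measured TCP pose, the force and the opening at its end, in the units of the state.
- robot.get_obs(): the state, without advancing time (a new reading comes with each control period).
- robot.camera(name): name is "side" or "top"; returns a dict with "img" (420x560x3 uint8, red, green, blue), "range_z" (420x560 float32, m along the optical axis (not along the pixel's ray), 0 where there is no reading), "fx", "fy", "cx", "cy" (pixels), "extrinsics" (4x4, takes a point from world to camera coordinates). Camera axes: x right, y up, looking along -z (the intrinsics and any distortion apply to the point x, -y, -z); pixel columns grow to the right and rows downward; lengths in m; the calibration is good to about 2 mm. A picture is of the moment at which its call begins.
- robot.close_job(): hands the job in, once; it reports no verdict.
The state is a dict: "clock": time; "q": joint angles; "dq": joint speeds; "joint_efforts": joint torques, N m; "position": TCP position; "orientation": TCP orientation; "contact_force": force on the tool from outside, world axes, zero at the start; "torque": the same for the moment, N m; "opening": finger opening in m.
Only numpy, scipy, OpenCV 4.12 (cv2) and the standard library are available. Lean on these libraries where they do the work, as an engineer would, in place of code of your own. Each camera call takes 0.05 s, during which the arm holds its last target.

## Working session

There is one attempt and no reset: what is moved stays moved. The work goes in short steps, Python scripts to look and compute and a tool call to move; the robot and the scene stay as the last step left them, time stands still between calls to the robot, and variables do not carry over. Pictures are saved under pics/ and viewed, and the job is handed in when it is done.

Besides the shell and the picture viewer there is one more tool, called by a JSON object that holds its "name" and its "arguments". servo_tool: Moves the arm, as the interface text tells. Its arguments: {"type":"object","properties":{"commands":{"type":"array"}},"required":["commands"]}

```bash
mkdir -p pics
cat > h.py <<'E'
import numpy as np, cv2
from station import robot
def grab(name,tag):
    c=robot.camera(name)
    cv2.imwrite(f'pics/{tag}.png',cv2.cvtColor(c['img'],cv2.COLOR_RGB2BGR))
    np.savez(f'{tag}.npz',**{k:c[k] for k in c})
    return c
def load(tag): return dict(np.load(f'{tag}.npz'))
def world(c):
    z=c['range_z'];v,u=np.mgrid[0:z.shape[0],0:z.shape[1]]
    X=(u-c['cx'])/c['fx']*z;Y=(v-c['cy'])/c['fy']*z
    P=np.stack([X,-Y,-z,np.ones_like(z)],-1)
    W=P@np.linalg.inv(c['extrinsics']).T
    W=W[...,:3];W[z==0]=np.nan
    return W
E
python3 - <<'E'
from h import *
for n in ('top','side'):
    c=grab(n,n+'0');print(n,{k:(c[k] if k not in('img','range_z') else c[k].shape) for k in c})
print(robot.get_obs())
E
```

```text
top {'img': (420, 560, 3), 'range_z': (420, 560), 'fx': 391.19679880860036, 'fy': 391.19679880860036, 'cx': 270.37089329843144, 'cy': 208.44409839169057, 'extrinsics': array([[ 0.00801761, -0.9999641 ,  0.00273984,  0.02185422],
       [ 0.9803722 ,  0.00840023,  0.19697663, -0.55687463],
       [-0.19699257,  0.00110679,  0.98040436, -0.88379866],
       [ 0.        ,  0.        ,  0.        ,  1.        ]])}
side {'img': (420, 560, 3), 'range_z': (420, 560), 'fx': 521.4946260839157, 'fy': 521.4946260839157, 'cx': 273.3598425531877, 'cy': 216.66712225760074, 'extrinsics': array([[ 0.83641419, -0.54794743, -0.01284233, -0.4451909 ],
       [ 0.39592169,  0.58781991,  0.70548832, -0.30293881],
       [-0.37902154, -0.59516499,  0.70860519, -1.25358043],
       [ 0.        ,  0.        ,  0.        ,  1.        ]])}
{'clock': 0.1, 'q': array([ 8.80585128e-01,  3.13386693e-01,  1.49831835e+00, -6.51538029e-06,
        1.33101057e+00, -2.23364694e-01]), 'dq': array([-4.15786632e-05, -3.07407096e-04, -2.01590930e-03,  1.36536839e-03,
       -5.19230809e-04, -6.22540192e-04]), 'joint_efforts': array([ 3.84844607e-03, -4.12906516e+01, -2.60138744e+01, -1.12254154e-04,
        3.13583674e-03, -1.14447707e-05]), 'position': array([0.23611783, 0.46862153, 0.19641219]), 'orientation': array([-3.14049619e+00, -2.42578973e-04,  2.67474757e+00]), 'contact_force': array([-0.34620924, -0.0522222 , -0.14991551]), 'torque': array([0.044668  , 0.03050325, 0.00342761]), 'opening': 0.08522208301745171}
```

View pics/top0.png

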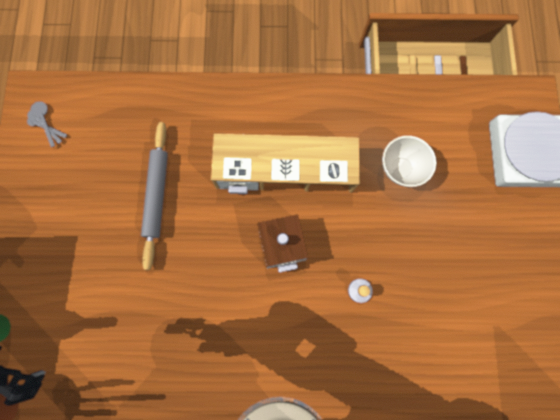

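View pics/side0.png

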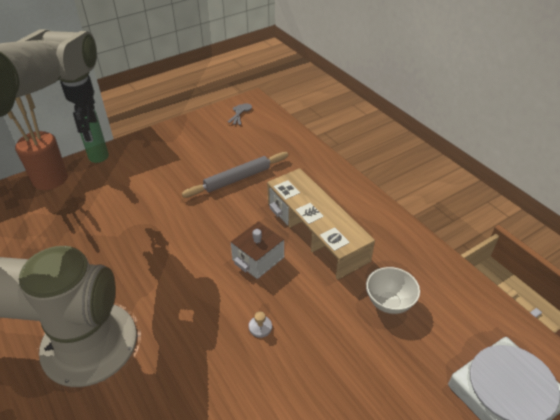

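Top view: sugar label at (237,168), wheat at (285,168) in the middle, bean at (333,170). The lidded bin is at (283,240) with its knob at (283,239) and pull at (287,268), and the stamp is at (361,291). Next I'll zoom in and measure.

Run:
```python
from h import *
im=cv2.imread('pics/top0.png');cv2.imwrite('pics/z0.png',cv2.resize(im[120:310,200:400],None,fx=3.9,fy=3.1,interpolation=cv2.INTER_CUBIC)[:600,:800])
for t in('top0','side0'):
    W=world(load(t));Z=W[...,2]
    def reg(zl,zh,x0,x1,y0,y1):
        m=(Z>zl)&(Z<zh)&(W[...,0]>x0)&(W[...,0]<x1)&(W[...,1]>y0)&(W[...,1]<y1);return W[m]
    p=W[240,283] if t=='top0' else W[240,258]
    print(t,'knob px',p, 'table z', np.nanmedian(Z[330:340,440:480]))
    for nm,b in dict(rack=(.082,.095,.3,.8,-.3,.3),lid=(.066,.08,.2,.55,-.2,.2),knob=(.095,.12,.2,.5,-.2,.2)).items():
        q=reg(*b)
        if len(q)<4: print(nm,len(q));continue
        r=cv2.minAreaRect((q[:,:2]*1000).astype(np.float32))
        print(nm,len(q),q.mean(0).round(4),np.median(q[:,2]).round(4),'rect',r, np.percentile(q,[1,99],axis=0).round(3).tolist())
    for nm,b in dict(bowl=(.02,.07,.3,.8,-.5,-.2),stamp=(.01,.07,.1,.4,-.3,-.1),pin=(.02,.06,.2,.8,.2,.5),pullregion=(.01,.045,.2,.5,-.12,.12)).items():
        q=reg(*b);
        if len(q): print(nm,len(q),q.mean(0).round(3),q.min(0).round(3),q.max(0).round(3))
```

```text
top0 knob px [ 0.47469833 -0.00219274  0.10753043] table z -0.0005693917703071261
rack 6897 [ 0.671  -0.0082  0.088 ] 0.0878 rect ((599.9866943359375, -6.6249237060546875), (350.4378356933594, 264.75506591796875), 88.57672882080078) [[0.614, -0.179, 0.084], [0.73, 0.163, 0.093]]
lid 1816 [ 0.4782 -0.0013  0.0732] 0.0732 rect ((479.1254577636719, -1.39154052734375), (104.9482421875, 98.13119506835938), 12.773052215576172) [[0.423, -0.054, 0.069], [0.535, 0.052, 0.077]]
knob 87 [ 0.4785 -0.0012  0.1045] 0.1045 rect ((478.62841796875, -1.3530693054199219), (20.50474739074707, 20.460512161254883), 0.6213895678520203) [[0.468, -0.011, 0.098], [0.489, 0.009, 0.108]]
bowl 1296 [ 0.687 -0.325  0.043] [ 0.358 -0.377  0.02 ] [ 0.742 -0.2    0.066]
stamp 325 [ 0.365 -0.19   0.026] [ 0.34  -0.219  0.01 ] [ 0.393 -0.165  0.056]
pin 2105 [0.593 0.314 0.036] [0.412 0.292 0.02 ] [0.789 0.341 0.047]
pullregion 131 [ 0.42  -0.014  0.034] [ 0.409 -0.058  0.015] [0.438 0.031 0.042]
side0 knob px [ 0.47821258 -0.01084375  0.08321549] table z 0.0007564149373996409
rack 3882 [ 0.6704 -0.0233  0.0887] 0.0887 rect ((602.42919921875, -7.936065673828125), (353.9657897949219, 265.8569030761719), 89.3427734375) [[0.613, -0.183, 0.083], [0.732, 0.162, 0.094]]
lid 1074 [ 0.4774 -0.0068  0.0737] 0.0738 rect ((480.4772033691406, -1.7014617919921875), (109.69384765625, 103.09549713134766), 12.546234130859375) [[0.422, -0.058, 0.067], [0.536, 0.051, 0.079]]
knob 66 [ 0.479  -0.0047  0.1037] 0.1048 rect ((480.6387023925781, -3.134042739868164), (22.891170501708984, 20.96366310119629), 56.164695739746094) [[0.469, -0.016, 0.095], [0.49, 0.008, 0.11]]
bowl 1332 [ 0.683 -0.299  0.045] [ 0.357 -0.378  0.02 ] [ 0.745 -0.2    0.068]
stamp 331 [ 0.364 -0.198  0.025] [ 0.34  -0.222  0.01 ] [ 0.393 -0.167  0.059]
pin 1092 [0.591 0.309 0.034] [0.413 0.286 0.02 ] [0.788 0.338 0.051]
pullregion 389 [ 0.441 -0.031  0.03 ] [ 0.409 -0.062  0.01 ] [0.5   0.036 0.045]
```

View pics/z0.png

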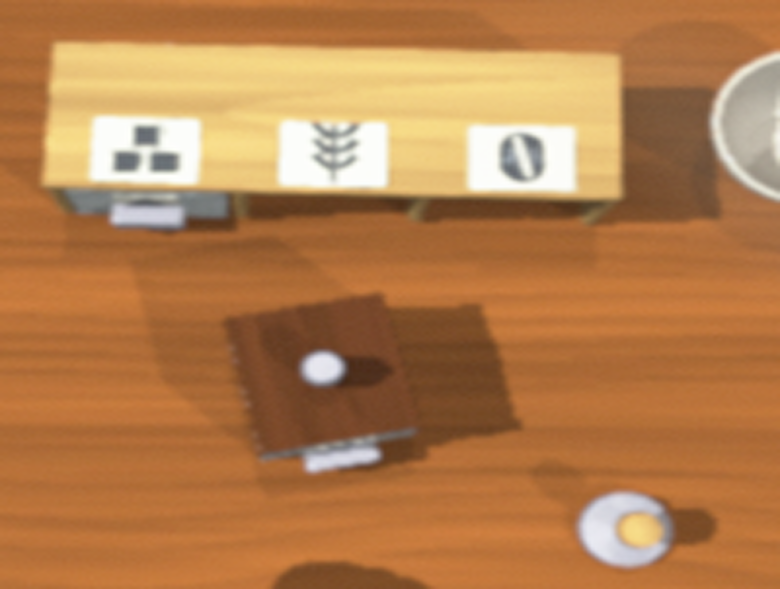

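```bash
cat >> h.py <<'E'
from scipy.spatial.transform import Rotation as Ro
def pose():
    o=robot.get_obs();return o['position'],Ro.from_euler('xyz',o['orientation']).as_matrix(),o
def plan(target,yaw,n,claw):
    """n equal rows; shift in tool axes then turn"""
    p,R,o=pose();Rt=Ro.from_euler('xyz',[np.pi,0,yaw]).as_matrix()
    rv=Ro.from_matrix(R.T@Rt).as_rotvec()
    d=(np.array(target)-p)/n
    for i in range(n):
        Ri=R@Ro.from_rotvec(rv*i/n).as_matrix()
        s=Ri.T@d*100
        print([round(float(v),2) for v in s]+[round(float(v),3) for v in rv/n]+[claw])
E
python3 - <<'E'
from h import *
for t in('top0','side0'):
    W=world(load(t));Z=W[...,2]
    m=(Z>.08)&(Z<.096)&(W[...,0]>.58)&(abs(W[...,1])<.25)
    r=cv2.minAreaRect((W[m][:,:2]*1000).astype(np.float32));print(t,r)
    # front edge fit
    q=W[m];xs=[];ys=[]
    for y in np.arange(-.165,.15,.01):
        s=q[(q[:,1]>y)&(q[:,1]<y+.01)]
        if len(s): xs.append(s[:,0].min());ys.append(y+.005)
    k=np.polyfit(ys,xs,1);print('front edge x=',k)
    # white labels
    im=load(t)['img'].astype(int);w=m&(im.min(-1)>170)
    n,l,st,ce=cv2.connectedComponentsWithStats(w.astype(np.uint8))
    for i in range(1,n):
        if st[i,4]>100:print('label',cv2.minAreaRect((W[l==i][:,:2]*1000).astype(np.float32)))
plan([.479,-.0013,.15],np.pi/2+.223,10,8.5)
E
```

```text
top0 ((673.1481323242188, -8.216964721679688), (350.481689453125, 118.61266326904297), 88.89985656738281)
front edge x= [0.02002117 0.61439071]
label ((647.8831176757812, 107.07176208496094), (68.59323120117188, 53.94512176513672), 86.79579162597656)
label ((645.2880249023438, -7.2364501953125), (66.76832580566406, 55.07771301269531), 89.50515747070312)
label ((642.7532958984375, -122.38764953613281), (65.3657455444336, 54.24866485595703), 89.23754119873047)
side0 ((1350.296875, 29.369216918945312), (1499.067138671875, 357.4972839355469), 3.219937801361084)
front edge x= [0.01842581 0.61509521]
label ((646.0343017578125, 106.20620727539062), (63.96577835083008, 50.25466537475586), 89.73377990722656)
label ((643.2075805664062, -29.272226333618164), (27.76649284362793, 52.711299896240234), 75.04190063476562)
label ((643.62548828125, -122.34992980957031), (64.1652603149414, 51.928279876708984), 87.66792297363281)
[-4.28, -3.1, 0.47, -0.0, 0.0, 0.088, 8.5]
[-4.54, -2.71, 0.47, -0.0, 0.0, 0.088, 8.5]
[-4.76, -2.3, 0.47, -0.0, 0.0, 0.088, 8.5]
[-4.95, -1.88, 0.47, -0.0, 0.0, 0.088, 8.5]
[-5.09, -1.43, 0.46, -0.0, 0.0, 0.088, 8.5]
[-5.2, -0.98, 0.46, -0.0, 0.0, 0.088, 8.5]
[-5.26, -0.52, 0.46, -0.0, 0.0, 0.088, 8.5]
[-5.29, -0.05, 0.46, -0.0, 0.0, 0.088, 8.5]
[-5.27, 0.41, 0.46, -0.0, 0.0, 0.088, 8.5]
[-5.22, 0.87, 0.46, -0.0, 0.0, 0.088, 8.5]
```

The wheat label is over the middle bay. Rack yaw is about -0.02, the bay line runs at y≈-0.0075, and home is at about (0.669, -0.008). Now I'll move over the knob.

{"name": "servo_tool", "arguments": {"commands": [[-4.3,-3.1,0.47,0,0,0.088,8.5],[-4.55,-2.7,0.47,0,0,0.088,8.5],[-4.75,-2.3,0.47,0,0,0.088,8.5],[-4.95,-1.9,0.47,0,0,0.088,8.5],[-5.1,-1.45,0.46,0,0,0.088,8.5]]}}

```text
clock: 0.72
position: [0.3582, 0.2321, 0.1733]
orientation: [-3.141, -0.0, 2.232]
contact_force: [1.2, 1.1, 0.3]
opening: 0.0849
```

{"name": "servo_tool", "arguments": {"commands": [[-5.2,-1.0,0.46,0,0,0.088,8.5],[-5.25,-0.5,0.46,0,0,0.088,8.5],[-5.3,-0.05,0.46,0,0,0.088,8.5],[-5.25,0.4,0.46,0,0,0.088,8.5],[-5.2,0.85,0.46,0,0,0.088,8.5]]}}

```text
clock: 1.35
position: [0.4795, -0.0026, 0.1502]
orientation: [-3.141, -0.0, 1.792]
contact_force: [1.0, 0.3, -0.3]
opening: 0.0848
```

Run:
```python
from h import *
print(pose()[0],pose()[2]['orientation'])
plan([.479,-.0013,.14],np.pi/2+.223,1,8.5)
```

```text
[ 0.47945177 -0.00261493  0.15020443] [-3.14140547e+00 -2.05206337e-04  1.79161043e+00]
[0.14, -0.02, 1.02, -0.0, -0.0, -0.002, 8.5]
```

{"name": "servo_tool", "arguments": {"commands": [[0.1,0,2.0,0,0,0,8.5],[0,0,2.0,0,0,0,8.5],[0,0,2.0,0,0,0,8.5],[0,0,1.0,0,0,0,8.5],[0,0,0,0,0,0,8.5]]}}

```text
clock: 1.98
position: [0.4785, 0.0001, 0.0802]
orientation: [-3.141, -0.001, 1.795]
contact_force: [-0.2, 0.5, 0.5]
opening: 0.0854
```

{"name": "servo_tool", "arguments": {"commands": [[0,0,0,0,0,0,1.5],[0,0,0,0,0,0,1.5],[0,0,0,0,0,0,1.5],[0,0,0,0,0,0,1.5],[0,0,0,0,0,0,1.5]]}}

```text
clock: 2.6
position: [0.4788, 0.0001, 0.0805]
orientation: [3.142, 0.0, 1.795]
contact_force: [0.1, 0.2, 0.0]
opening: 0.015
```

Opening reached 15 mm, which is less than the knob's width. I'll look.

Run:
```python
from h import *
print(robot.get_obs())
grab('side','s1');grab('top','t1')
im=cv2.imread('pics/s1.png');a=cv2.resize(im[160:300,170:330],(800,600)[0:2],interpolation=cv2.INTER_CUBIC)
cv2.imwrite('pics/s1z.png',a)
```

```text
{'clock': 2.6, 'q': array([-2.45247072e-01,  3.44728910e-01,  1.78588011e+00,  6.63454080e-06,
        1.01090905e+00, -4.69298684e-01]), 'dq': array([ 0.00122208, -0.00202001,  0.00166432, -0.00046266, -0.00060633,
        0.0011091 ]), 'joint_efforts': array([ 3.40224309e-03, -3.85533607e+01, -2.18123013e+01, -1.72608952e-04,
        9.67489032e-04, -4.54909821e-05]), 'position': array([4.78797309e-01, 5.31422448e-05, 8.05479835e-02]), 'orientation': array([3.14152359e+00, 2.87168296e-05, 1.79484441e+00]), 'contact_force': array([0.08465879, 0.18105338, 0.04493473]), 'torque': array([-0.00251606, -0.02151382, -0.03014945]), 'opening': 0.015004578002733814}
```

View pics/s1z.png

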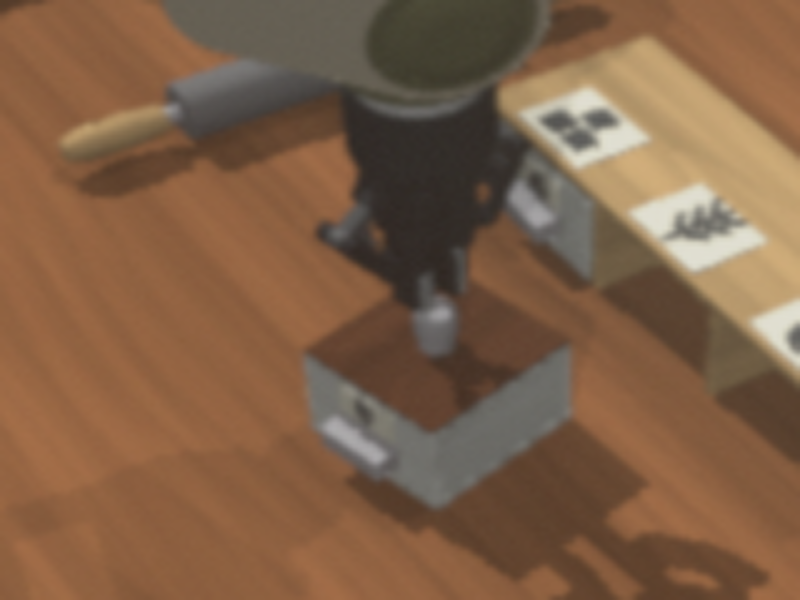

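View pics/t1.png

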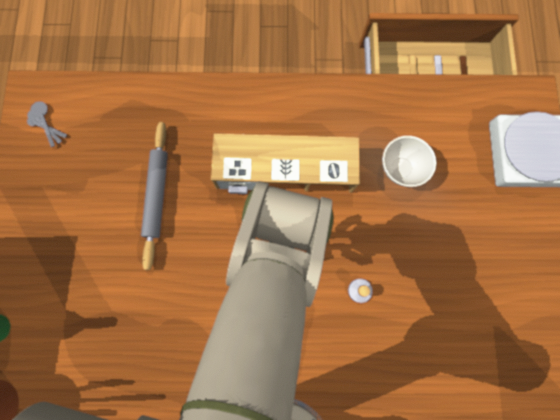

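The side view shows the fingers ending just behind the knob, at about crop (440,300), with the knob standing free at (435,325). So the real tip is offset from where I put it. I'll measure the offset from depth.

Run:
```python
from h import *
W=world(load('s1'))
for v in range(206,246,2):
    print(v,[f'{W[v,u][0]*1000:.0f},{W[v,u][1]*1000:.0f},{W[v,u][2]*1000:.0f}' for u in range(246,270,3)])
```

```text
206 ['448,-15,227', '454,-17,225', '464,-15,219', '469,-20,220', '477,-21,216', '492,-11,200', '500,-12,197', '516,0,178']
208 ['445,-18,224', '455,-16,217', '463,-15,212', '467,-24,217', '477,-21,210', '492,-10,192', '500,-11,189', '514,-2,174']
210 ['445,-18,218', '454,-16,211', '464,-13,203', '466,-25,212', '489,1,178', '491,-12,187', '497,-16,187', '514,-3,167']
212 ['458,6,184', '453,-17,205', '464,-13,197', '469,-19,198', '493,8,162', '489,-15,184', '501,-8,172', '513,-4,162']
214 ['458,8,175', '461,-3,183', '466,-9,185', '469,-18,191', '489,1,163', '490,-12,174', '503,-5,161', '593,128,1']
216 ['458,9,167', '463,2,170', '463,-14,184', '468,-20,185', '490,4,153', '491,-10,164', '499,-11,160', '587,118,5']
218 ['454,2,168', '460,-2,168', '462,-15,178', '472,-12,170', '488,0,151', '494,-5,151', '577,119,1', '585,115,-0']
220 ['441,-22,189', '457,-8,168', '463,-13,168', 'nan,nan,nan', '487,-1,144', '489,-12,153', '574,114,-1', '581,108,-1']
222 ['440,-23,184', '448,-23,178', '463,-11,160', '469,-17,162', '488,1,135', '493,-6,138', '570,108,-3', '579,106,-6']
224 ['441,-21,174', '4
[... 522 characters left out ...]
,-9,106', '510,11,76', '519,9,72']
234 ['468,35,71', '473,26,77', '480,22,76', '472,-7,106', '479,-11,106', '488,-10,100', '507,5,75', '514,2,74']
236 ['464,27,74', '471,25,71', '477,19,72', '473,-5,97', '477,-13,101', '490,-8,89', '504,0,73', '511,-3,72']
238 ['461,22,71', '465,13,78', '472,9,77', '470,-9,94', '478,-12,92', '492,-3,75', '501,-4,72', '506,-11,74']
240 ['456,15,73', '461,7,77', '467,1,79', '473,-5,81', '478,-11,83', '487,-11,78', '495,-13,74', '502,-17,75']
242 ['454,11,71', '459,4,74', '466,1,72', '472,-6,74', '477,-12,77', '487,-12,71', '491,-19,75', '499,-22,73']
244 ['450,4,71', '455,-3,74', '462,-7,74', '470,-9,71', '474,-16,75', '481,-20,74', '489,-23,72', '493,-32,78']
```

Run:
```python
from h import *
c=load('side0');W=world(c)
im=c['img'][60:160,50:130];cv2.imwrite('pics/g0.png',cv2.resize(im[...,::-1],(640,800)[0:2],interpolation=cv2.INTER_CUBIC)[:600])
cv2.imwrite('pics/g0.png',cv2.resize(im[...,::-1],(480,600),interpolation=cv2.INTER_CUBIC))
for v in range(90,150,3):
    print(v,[f'{W[v,u][0]*1000:.0f},{W[v,u][1]*1000:.0f},{W[v,u][2]*1000:.0f}' for u in range(70,104,4)])
```

```text
90 ['214,442,395', '222,434,396', '231,432,394', '239,427,394', '249,431,388', '260,437,381', '431,1231,-79', '446,1229,-83', '703,2330,-728']
93 ['211,443,387', '220,438,386', '229,437,383', '238,435,381', '248,434,379', '258,436,374', '428,1235,-94', '441,1219,-91', '701,2347,-759']
96 ['209,443,378', '218,439,378', '226,434,377', '236,432,375', '246,435,370', '256,436,366', '423,1230,-105', '439,1228,-109', '688,2309,-757']
99 ['207,448,368', '215,433,373', '224,432,370', '234,435,365', '243,434,362', '259,466,340', '419,1226,-116', '434,1220,-118', '453,1231,-131']
102 ['320,1221,-92', '214,443,359', '223,439,358', '231,431,359', '246,461,338', '258,470,329', '278,524,293', '432,1228,-136', '447,1219,-137']
105 ['316,1221,-105', '215,466,337', '220,436,352', '229,432,350', '242,454,334', '260,496,305', '413,1233,-147', '430,1233,-154', '445,1229,-157']
108 ['315,1234,-126', '212,464,330', '217,434,344', '226,428,345', '239,448,329', '249,447,326', '271,509,284', '426,1232,-167', '443,1234,-174']
111 ['309,1226,-135', '324,1219,-137', '212,413,349', '220,407,349', '235,436,328', '
[... 1098 characters left out ...]
247', '292,1220,-248', '309,1225,-258', '240,667,108', '213,419,270', '223,418,266', '273,650,105', '286,654,98', '299,658,90']
138 ['273,1228,-261', '289,1225,-266', '305,1232,-277', '239,678,90', '211,421,260', '221,421,256', '269,644,98', '282,649,90', '296,655,81']
141 ['268,1224,-273', '285,1228,-282', '300,1220,-284', '317,1229,-297', '209,428,246', '218,421,246', '266,642,89', '279,648,80', '293,654,70']
144 ['263,1217,-282', '282,1238,-303', '296,1226,-302', '312,1223,-307', '243,663,74', '253,651,78', '265,650,73', '277,649,68', '289,652,61']
147 ['260,1229,-305', '276,1228,-312', '293,1230,-320', '309,1232,-328', '241,668,60', '250,652,66', '261,646,65', '273,648,58', '286,647,54']
```

View pics/g0.png

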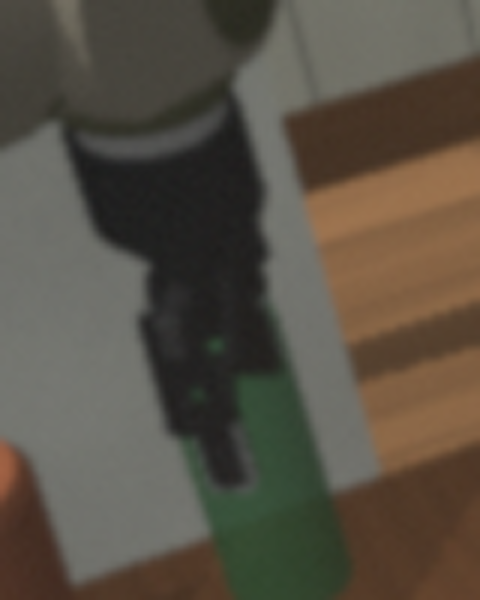

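Two pictures agree that the fingertips are really about 38–44 mm higher than the reported TCP. At the start the tip is at z≈0.241 against a reported 0.196. Here it is at ≈0.119 against 0.0805. x and y look right. I'll open, go 3.6 cm lower while watching the force, and close again.

{"name": "servo_tool", "arguments": {"commands": [[0,0,0,0,0,0,6.0],[0,0,0,0,0,0,6.0],[0,0,0,0,0,0,6.0],[0.1,0,1.0,0,0,0,6.0],[0,0,1.0,0,0,0,6.0]]}}

```text
clock: 3.32
position: [0.4783, 0.0011, 0.0596]
orientation: [-3.141, -0.0, 1.795]
contact_force: [-0.2, -0.4, 0.1]
opening: 0.0603
```

{"name": "servo_tool", "arguments": {"commands": [[0,0,0.6,0,0,0,6.0],[0,0,0.5,0,0,0,6.0],[0,0,0.5,0,0,0,6.0],[0,0,0,0,0,0,6.0]]}}

```text
clock: 3.82
position: [0.4784, 0.001, 0.0442]
orientation: [-3.141, -0.0, 1.795]
contact_force: [1.5, 0.3, 0.2]
opening: 0.0597
```

Run:
```python
from h import *
print(pose()[0],pose()[2]['contact_force'])
grab('side','s2')
im=cv2.imread('pics/s2.png');cv2.imwrite('pics/s2z.png',cv2.resize(im[180:285,200:340],(800,600),interpolation=cv2.INTER_CUBIC))
W=world(load('s2'))
for v in range(222,250,2):
    print(v,[f'{W[v,u][0]*1000:.0f},{W[v,u][1]*1000:.0f},{W[v,u][2]*1000:.0f}' for u in range(237,275,3)])
```

```text
[0.47843193 0.0010243  0.04423716] [1.53721771 0.31140529 0.21783246]
222 ['420,-14,187', '427,-16,185', '446,4,157', '455,4,152', '454,-13,167', '460,-18,167', '468,-18,163', '517,52,75', '506,17,111', '510,7,117', '512,-3,125', '584,96,-1', '593,94,-4']
224 ['418,-18,185', '421,-27,191', '446,5,149', '451,-1,151', '459,-3,148', '458,-21,164', '507,51,74', '512,43,78', '520,42,74', '507,3,115', '511,-5,120', '579,89,0', '587,85,-1']
226 ['416,-20,181', '420,-27,184', '432,-21,172', '447,-8,152', '453,-13,152', '457,-21,157', '501,41,78', '510,41,73', '517,36,73', '510,8,102', '513,-2,109', '575,83,-1', '580,75,2']
228 ['416,-18,172', '421,-25,175', '444,2,137', '513,116,-2', '450,-17,151', '455,-24,154', '499,38,74', '507,35,72', '512,28,76', '507,4,100', '510,-5,105', '571,77,-2', '578,72,-2']
230 ['415,-19,166', '421,-23,166', '432,-20,157', '476,47,72', '451,-15,140', '489,37,73', '480,6,105', '484,-3,111', '509,24,73', '510,10,84', '514,1,90', '529,10,74', '572,63,1']
232 ['422,-4,142', '421,-24,160', '429,-25,155', '444,-11,134', '447,-21,141', '484,29,76', '475,-3,109', '482,-
[... 838 characters left out ...]
, '436,-6,97', '440,-15,102', '447,-19,102', '466,-0,74', '472,-5,74', '478,-10,74', '485,-15,75', '494,-16,70', '498,-23,74', '505,-27,73', '513,-29,70']
244 ['428,14,75', '435,10,75', '443,8,71', '439,-16,97', '447,-18,94', '463,-4,70', '469,-10,73', '474,-17,76', '481,-21,75', '487,-26,75', '495,-27,72', '501,-33,73', '507,-38,75']
246 ['425,8,76', '432,4,75', '438,-1,76', '443,-7,78', '450,-10,76', '458,-12,74', '464,-18,76', '471,-22,75', '479,-25,72', '483,-33,77', '491,-34,73', '496,-41,77', '504,-44,74']
248 ['425,9,67', '428,-3,76', '436,-4,72', '441,-10,74', '447,-16,76', '455,-18,73', '460,-25,76', '467,-28,75', '475,-30,71', '480,-37,76', '487,-41,74', '491,-49,79', '502,-46,69']
```

View pics/s2z.png

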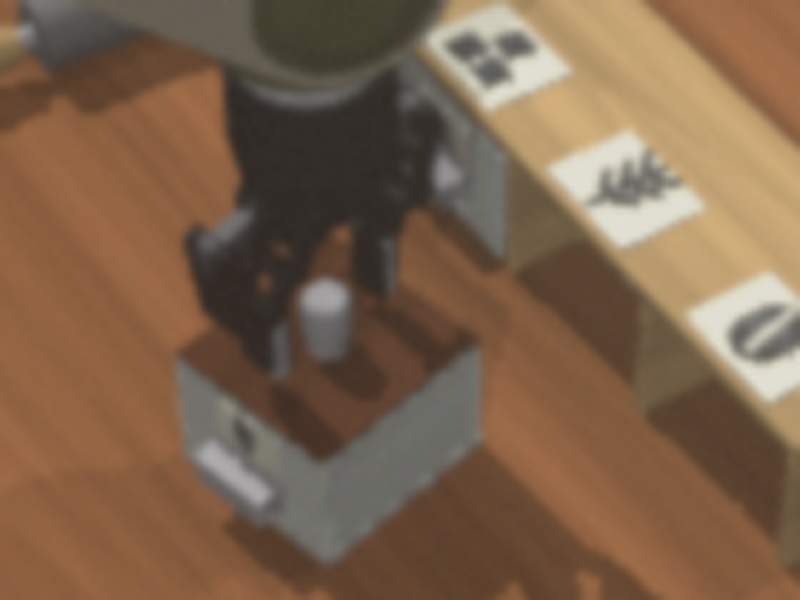

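The fingers straddle the knob: left tip at crop (280,370), right at (380,290), knob at (325,320). The tips are at z≈0.085–0.09. Closing.

{"name": "servo_tool", "arguments": {"commands": [[0,0,0,0,0,0,1.0],[0,0,0,0,0,0,1.0],[0,0,0,0,0,0,1.0],[0,0,0,0,0,0,1.0]]}}

```text
clock: 4.38
position: [0.4787, 0.001, 0.0449]
orientation: [3.141, 0.0, 1.795]
contact_force: [-2.2, 0.4, 6.8]
opening: 0.0219
```

{"name": "servo_tool", "arguments": {"commands": [[0,0,-0.2,0,0,0,1.0],[0,0,-0.4,0,0,0,1.0],[0,0,-0.6,0,0,0,1.0],[0,0,-0.8,0,0,0,1.0],[0,0,0,0,0,0,1.0]]}}

```text
clock: 5.0
position: [0.479, 0.0009, 0.0652]
orientation: [3.14, 0.001, 1.795]
contact_force: [-0.2, 0.6, -1.4]
opening: 0.0218
```

Run:
```python
from h import *
print(pose()[0],pose()[2]['contact_force'])
grab('side','s3')
im=cv2.imread('pics/s3.png');cv2.imwrite('pics/s3z.png',cv2.resize(im[180:285,200:340],(800,600),interpolation=cv2.INTER_CUBIC))
```

```text
[0.47898834 0.00092492 0.06523527] [-0.18592897  0.55079689 -1.43692477]
```

View pics/s3z.png

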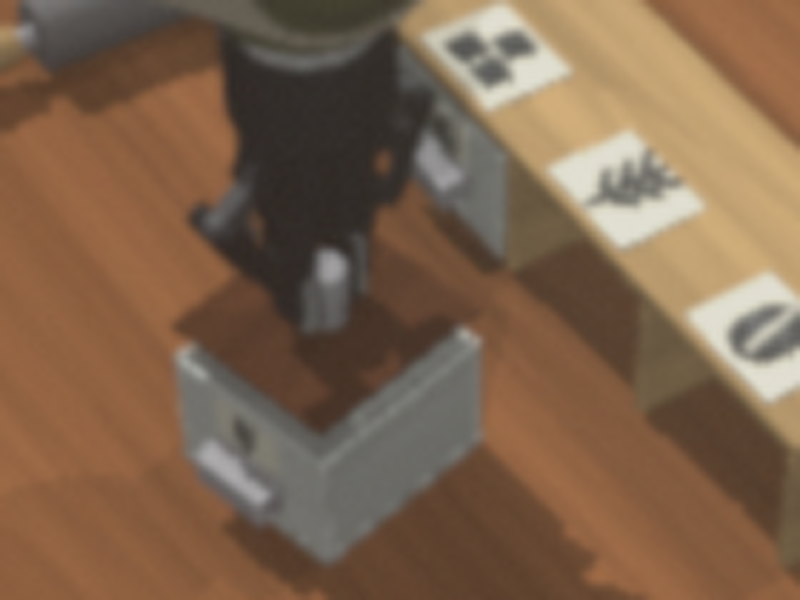

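The lid is up 20 mm and level, with 1.4 N of weight, and the bin stayed put. I'm lifting a bit more and carrying it to about (0.40, 0.18).

{"name": "servo_tool", "arguments": {"commands": [[0,0,-1.5,0,0,0,1.0],[1.5,-0.3,-0.5,0,0,0,1.0],[3.0,-0.6,0,0,0,0,1.0],[3.5,-0.7,0,0,0,0,1.0],[3.5,-0.7,0,0,0,0,1.0]]}}

```text
clock: 5.68
position: [0.4295, 0.1096, 0.0848]
orientation: [3.141, -0.0, 1.795]
contact_force: [0.8, -0.3, -1.3]
opening: 0.0222
```

{"name": "servo_tool", "arguments": {"commands": [[3.5,-0.7,0,0,0,0,1.0],[2.7,-0.5,0,0,0,0,1.0],[1.5,-0.2,1.0,0,0,0,1.0],[0,0,2.0,0,0,0,1.0],[0,0,2.0,0,0,0,1.0]]}}

```text
clock: 6.3
position: [0.3995, 0.1802, 0.0336]
orientation: [-3.142, 0.0, 1.795]
contact_force: [0.1, 0.8, -2.2]
opening: 0.0218
```

Run:
```python
from h import *
print(pose()[0],pose()[2]['contact_force'],pose()[2]['opening'])
grab('side','s4')
im=cv2.imread('pics/s4.png');cv2.imwrite('pics/s4z.png',cv2.resize(im[130:280,130:330],(800,600),interpolation=cv2.INTER_CUBIC))
W=world(load('s4'));m=(W[...,2]>.02)&(W[...,2]<.09)&(W[...,1]>.08)&(W[...,1]<.27)&(W[...,0]>.3)&(W[...,0]<.5)
print(np.percentile(W[m][:,2],[5,25,50,75,95]))
```

```text
[0.39953776 0.18022388 0.03355513] [ 0.05547919  0.7628436  -2.23949412] 0.021782034362376926
[0.05880031 0.06103776 0.06287794 0.0648818  0.08226039]
```

View pics/s4z.png

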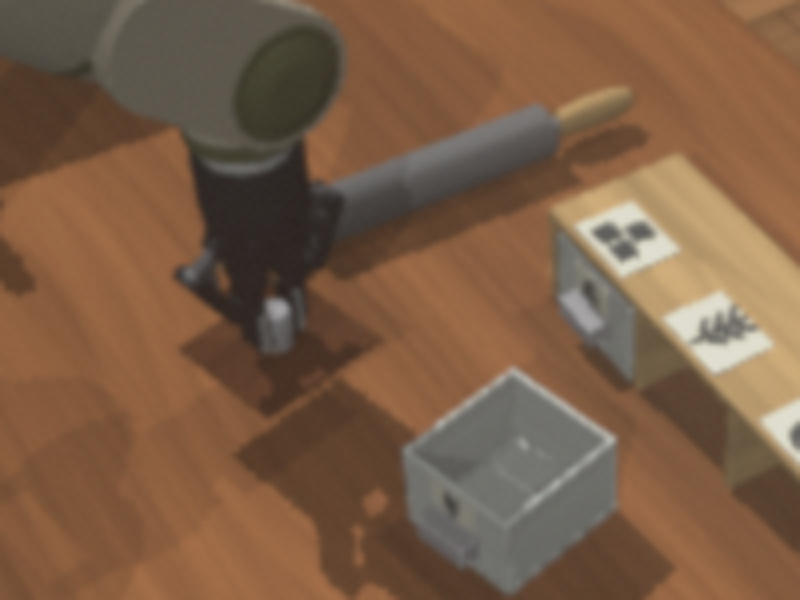

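The lid is held level, with its top at z≈0.063 (origin 0.053), so contact with the counter should come at a reported z of about -0.019. Lowering, then creeping.

{"name": "servo_tool", "arguments": {"commands": [[0,0,1.8,0,0,0,1.0],[0,0,1.6,0,0,0,1.0],[0,0,0.9,0,0,0,1.0],[0,0,0.4,0,0,0,1.0],[0,0,0.2,0,0,0,1.0]]}}

```text
clock: 6.98
position: [0.4, 0.18, -0.0143]
orientation: [3.141, 0.0, 1.795]
contact_force: [-0.2, 0.4, -1.0]
opening: 0.0215
```

{"name": "servo_tool", "arguments": {"commands": [[0,0,0.1,0,0,0,1.0],[0,0,0.1,0,0,0,1.0],[0,0,0,0,0,0,1.0]]}}

```text
clock: 7.35
position: [0.3999, 0.18, -0.0164]
orientation: [3.141, 0.0, 1.795]
contact_force: [-0.4, 0.1, -1.7]
opening: 0.0214
```

{"name": "servo_tool", "arguments": {"commands": [[0,0,0.1,0,0,0,1.0],[0,0,0.05,0,0,0,1.0],[0,0,0,0,0,0,1.0]]}}

```text
clock: 7.72
position: [0.3998, 0.18, -0.018]
orientation: [-3.142, 0.0, 1.795]
contact_force: [0.8, -0.1, -0.3]
opening: 0.0218
```

{"name": "servo_tool", "arguments": {"commands": [[0,0,0.05,0,0,0,1.0],[0,0,0.05,0,0,0,1.0],[0,0,0,0,0,0,1.0]]}}

```text
clock: 8.1
position: [0.3998, 0.18, -0.019]
orientation: [-3.142, 0.0, 1.795]
contact_force: [-0.1, -0.4, -1.6]
opening: 0.0218
```

{"name": "servo_tool", "arguments": {"commands": [[0,0,0.05,0,0,0,1.0],[0,0,0.05,0,0,0,1.0],[0,0,0,0,0,0,1.0]]}}

```text
clock: 8.48
position: [0.3999, 0.18, -0.0191]
orientation: [3.141, 0.0, 1.795]
contact_force: [-5.5, -1.3, 15.1]
opening: 0.0218
```

{"name": "servo_tool", "arguments": {"commands": [[0,0,0.05,0,0,0,1.0],[0,0,0,0,0,0,1.0]]}}

```text
clock: 8.72
position: [0.3999, 0.18, -0.0192]
orientation: [3.141, 0.0, 1.795]
contact_force: [-8.7, -2.3, 23.2]
opening: 0.0218
```

Contact at -0.019, as predicted. I'll ease off the pressure, open, and rise.

{"name": "servo_tool", "arguments": {"commands": [[0,0,-0.12,0,0,0,1.0],[0,0,0,0,0,0,1.0]]}}

```text
clock: 8.98
position: [0.4, 0.18, -0.0191]
orientation: [3.141, 0.0, 1.795]
contact_force: [-2.1, 0.1, 5.9]
opening: 0.0219
```

{"name": "servo_tool", "arguments": {"commands": [[0,0,0,0,0,0,3.0],[0,0,0,0,0,0,5.0],[0,0,0,0,0,0,6.0],[0,0,-0.5,0,0,0,6.0],[0,0,-2.5,0,0,0,6.0]]}}

```text
clock: 9.6
position: [0.399, 0.1798, 0.0105]
orientation: [-3.139, -0.0, 1.795]
contact_force: [0.3, 1.0, 0.3]
opening: 0.0597
```

{"name": "servo_tool", "arguments": {"commands": [[0,0,-4.0,0,0,0,6.0],[0,0,-4.0,0,0,0,6.0],[0,0,-2.0,0,0,0,6.0]]}}

```text
clock: 9.98
position: [0.4005, 0.1801, 0.113]
orientation: [3.139, 0.0, 1.795]
contact_force: [0.4, -0.2, -0.2]
opening: 0.0602
```

Run:
```python
from h import *
print(pose()[0],pose()[2]['contact_force'],pose()[2]['opening'])
for n in('side','top'):
    t=n[0]+'5';c=grab(n,t);W=world(c)
    Z=W[...,2]
    m=(Z>.06)&(Z<.08)&(W[...,0]>.4)&(W[...,0]<.56)&(abs(W[...,1])<.1)
    print(n,'bin rim',m.sum(),cv2.minAreaRect((W[m][:,:2]*1000).astype(np.float32)))
    m=(Z>.005)&(Z<.015)&(W[...,0]>.3)&(W[...,0]<.5)&(W[...,1]>.08)&(W[...,1]<.27)
    print('lid',m.sum(),np.median(Z[m]),W[m].mean(0))
im=cv2.imread('pics/s5.png');cv2.imwrite('pics/s5z.png',cv2.resize(im[130:280,130:330],(800,600),interpolation=cv2.INTER_CUBIC))
```

```text
[0.40047112 0.18011904 0.11297803] [ 0.44799813 -0.17783026 -0.18291022] 0.060176634689262445
side bin rim 416 ((478.54229736328125, -3.0044288635253906), (112.27547454833984, 103.10023498535156), 12.234073638916016)
lid 847 0.009823835908357337 [0.39944137 0.17303479 0.00974284]
top bin rim 351 ((477.8858337402344, -1.6527862548828125), (108.01911163330078, 98.1032943725586), 12.762995719909668)
lid 662 0.009097243584252679 [0.40010051 0.1472592  0.00909264]
```

View pics/s5z.png

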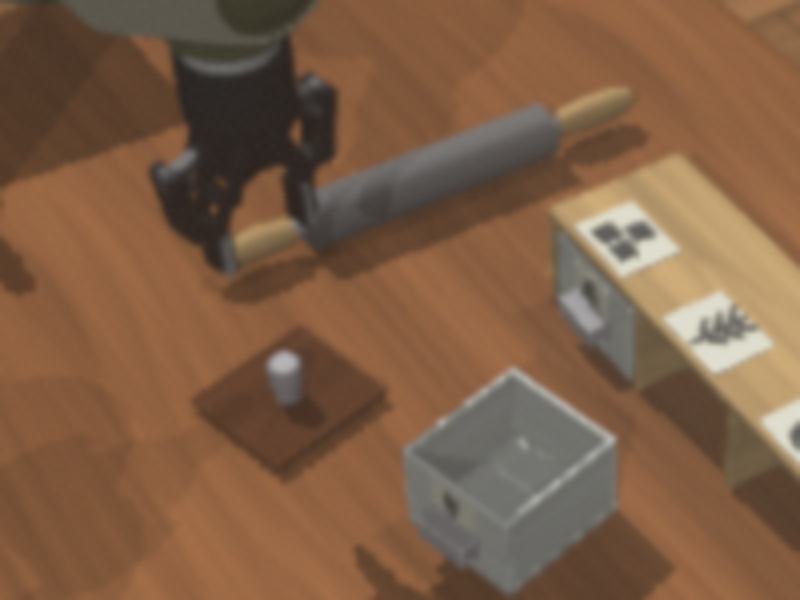

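View pics/t5.png

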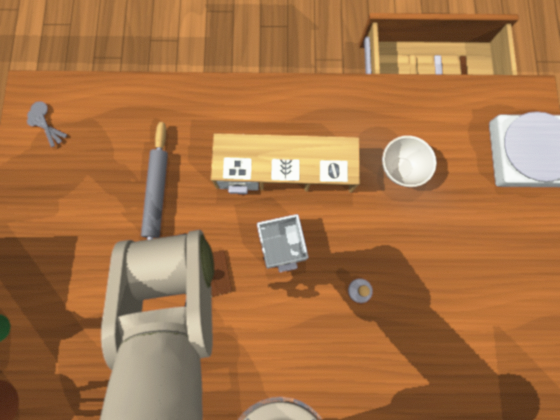

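The lid lies flat on the counter, knob up, with its top at z≈0.0095 and the knob at crop (285,370). The open bin hasn't moved: (0.478, -0.0015), yaw 0.222. Next I'll grip its front wall from above, over the pull, to steer it along the counter.

{"name": "servo_tool", "arguments": {"commands": [[-3.0,-0.3,0,0,0,0,5.0],[-4.7,-0.4,0.5,0,0,0,5.0],[-4.7,-0.4,1.0,0,0,0,5.0],[-4.0,-0.2,1.0,0,0,0,5.0],[-3.0,-0.2,1.0,0,0,0,5.0]]}}

```text
clock: 10.7
position: [0.4279, -0.0139, 0.0745]
orientation: [-3.14, -0.001, 1.794]
contact_force: [0.5, 0.4, -1.1]
opening: 0.0501
```

Run:
```python
from h import *
print(pose()[0],pose()[2]['contact_force'],pose()[2]['opening'])
plan([.4287,-.0126,.045],np.pi/2+.222,1,5.0)
grab('side','s6')
im=cv2.imread('pics/s6.png');cv2.imwrite('pics/s6z.png',cv2.resize(im[180:300,180:340],(800,600),interpolation=cv2.INTER_CUBIC))
```

```text
[ 0.4278653  -0.01393751  0.07446838] [ 0.51803997  0.40145223 -1.0501845 ] 0.0501081379095589
[0.11, 0.11, 2.95, -0.001, -0.001, 0.001, 5.0]
```

View pics/s6z.png

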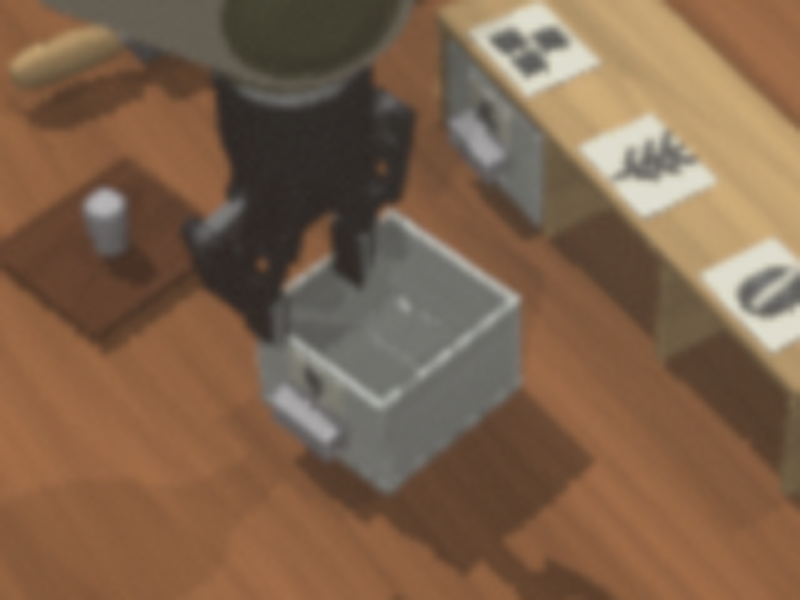

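The fingers straddle the front wall from above, with the outer tip at crop (275,335) and the inner at (355,285). Going down and closing.

{"name": "servo_tool", "arguments": {"commands": [[0.1,0.1,2.0,0,0,0,5.0],[0,0,2.0,0,0,0,5.0],[0,0,1.5,0,0,0,5.0],[0,0,0.9,0,0,0,5.0],[0,0,0,0,0,0,5.0]]}}

```text
clock: 11.38
position: [0.4285, -0.011, 0.0111]
orientation: [-3.14, -0.001, 1.795]
contact_force: [0.4, -0.4, 0.2]
opening: 0.05
```

{"name": "servo_tool", "arguments": {"commands": [[0,0,0,0,0,0,3.0],[0,0,0,0,0,0,1.5],[0,0,0,0,0,0,0.8],[0,0,0,0,0,0,0],[0,0,0,0,0,0,0]]}}

```text
clock: 12.0
position: [0.4295, -0.0113, 0.0121]
orientation: [3.14, 0.001, 1.795]
contact_force: [0.6, 1.3, 5.2]
opening: 0.0027
```

Run:
```python
from h import *
print(pose()[0],pose()[2]['orientation'],pose()[2]['contact_force'],pose()[2]['opening'])
for n in('side',):
    t=n[0]+'7';c=grab(n,t)
im=cv2.imread('pics/s7.png');cv2.imwrite('pics/s7z.png',cv2.resize(im[180:300,180:340],(800,600),interpolation=cv2.INTER_CUBIC))
```

```text
[ 0.42954181 -0.01134439  0.01210502] [3.14046526e+00 5.01909605e-04 1.79481632e+00] [0.57759808 1.3402683  5.22304868] 0.002680382308882087
```

View pics/s7z.png

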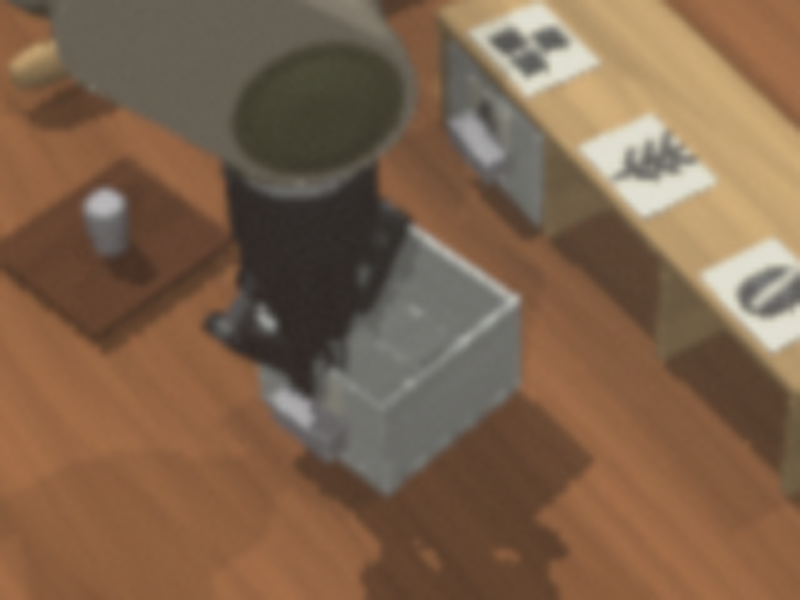

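The wall is held (opening 2.7 mm, 5 N downward), and the bin sits flat. Now I'll swing it to the rack's yaw while sliding it to about (0.50, -0.005).

Run:
```python
from h import *
plan([.450,-.0025,.0115],np.pi/2-.02,5,0)
```

```text
[0.08, 0.44, 0.01, 0.0, 0.0, 0.049, 0]
[0.1, 0.43, 0.01, 0.0, 0.0, 0.049, 0]
[0.12, 0.43, 0.01, 0.0, 0.0, 0.049, 0]
[0.14, 0.42, 0.01, 0.0, 0.0, 0.049, 0]
[0.17, 0.41, 0.01, 0.0, 0.0, 0.049, 0]
```

{"name": "servo_tool", "arguments": {"commands": [[0.08,0.44,0.01,0,0,0.049,0],[0.1,0.43,0.01,0,0,0.049,0],[0.12,0.43,0.01,0,0,0.049,0],[0.14,0.42,0.01,0,0,0.049,0],[0.17,0.41,0.01,0,0,0.049,0]]}}

```text
clock: 12.68
position: [0.4488, -0.0024, 0.0121]
orientation: [-3.14, 0.0, 1.549]
contact_force: [-8.7, 0.8, 20.1]
opening: 0.0026
```

Run:
```python
from h import *
print(pose()[0],pose()[2]['orientation'],pose()[2]['contact_force'],pose()[2]['opening'])
for n in('side','top'):
    t=n[0]+'8';c=grab(n,t);W=world(c);Z=W[...,2]
    m=(Z>.064)&(Z<.076)&(W[...,0]>.43)&(W[...,0]<.60)&(abs(W[...,1])<.1)
    q=W[m];b=q[q[:,0]>.49]
    print(n,len(q),cv2.minAreaRect((q[:,:2]*1000).astype(np.float32)),'y ext',np.percentile(b[:,1],[1,99]),'zmed',np.median(q[:,2]))
    # side walls: fit
im=cv2.imread('pics/s8.png');cv2.imwrite('pics/s8z.png',cv2.resize(im[180:300,180:340],(800,600),interpolation=cv2.INTER_CUBIC))
im=cv2.imread('pics/t8.png');cv2.imwrite('pics/t8z.png',cv2.resize(im[120:300,190:410],(800,600),interpolation=cv2.INTER_CUBIC))
```

```text
[ 0.44883438 -0.00236642  0.0120695 ] [-3.13981940e+00  2.05097703e-04  1.54941634e+00] [-8.68834505  0.77168261 20.0898861 ] 0.002586014698087442
side 217 ((494.42633056640625, -7.318878173828125), (120.27178955078125, 98.56844329833984), 1.0980315208435059) y ext [-0.05573028  0.04220433] zmed 0.06924678179678212
top 86 ((539.873046875, -12.666584014892578), (80.78966522216797, 24.407711029052734), 88.31123352050781) y ext [-0.0530389   0.02534202] zmed 0.06912967726703206
```

View pics/s8z.png

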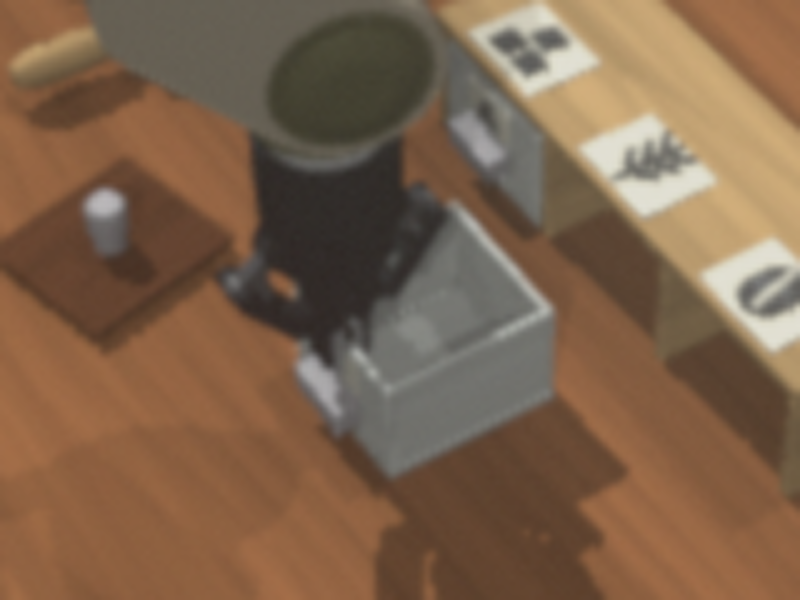

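View pics/t8z.png

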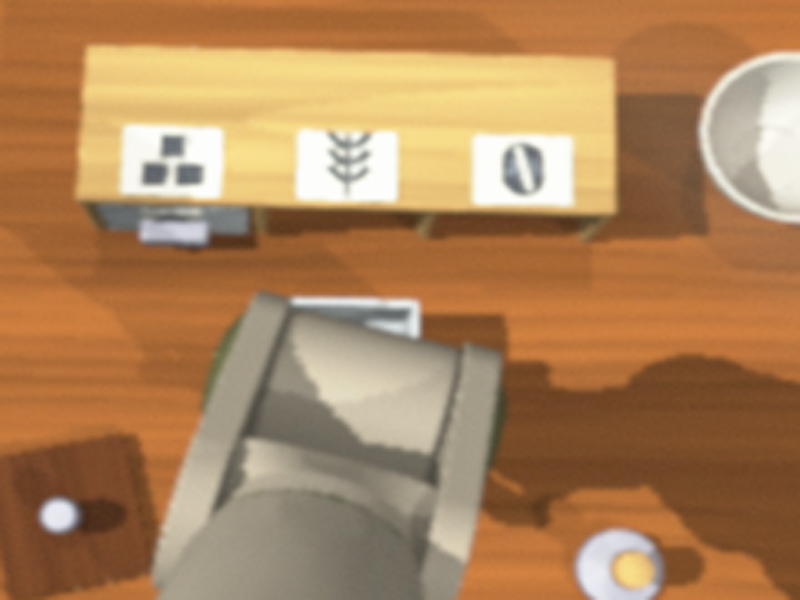

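Run:
```python
from h import *
W=world(load('s8'));Z=W[...,2]
def fit(m,name):
    q=W[m];y=q[:,1];x=q[:,0]
    k=np.polyfit(x,y,1)
    for _ in range(5):
        r=y-np.polyval(k,x);g=abs(r)<.004;k=np.polyfit(x[g],y[g],1)
    print(name,g.sum(),'slope',k[0],'y at mid',np.polyval(k,x[g].mean()),'x',x[g].mean(),'rms',r[g].std());return k
a=fit((Z>.01)&(Z<.062)&(W[...,0]>.455)&(W[...,0]<.54)&(W[...,1]>-.07)&(W[...,1]<-.04),'bin right')
for t in('s8','s5','side0'):
    W=world(load(t));Z=W[...,2]
    b=fit((Z>.01)&(Z<.08)&(W[...,0]>.625)&(W[...,0]<.725)&(W[...,1]>-.2)&(W[...,1]<-.165),'rack right '+t)
W=world(load('side0'));Z=W[...,2]
m=(Z>.082)&(W[...,0]>.6)&(W[...,0]<.75)&(abs(W[...,1])<.2)
# rack front top edge per y bin and back edge
q=W[m];f=[];bk=[];ys=[]
for y in np.arange(-.15,.13,.02):
    s=q[(q[:,1]>y)&(q[:,1]<y+.02)];f.append(s[:,0].min());bk.append(s[:,0].max());ys.append(y+.01)
print(np.polyfit(ys,f,1),np.polyfit(ys,bk,1))
```

```text
bin right 335 slope -0.010157365360573227 y at mid -0.05308467722100619 x 0.49704107962171246 rms 0.0015165984065040779
rack right s8 487 slope -0.022396556726728724 y at mid -0.1827235066890281 x 0.674848968099286 rms 0.0012908427373276193
rack right s5 482 slope -0.016727226119109248 y at mid -0.18267343794372068 x 0.6747610334477924 rms 0.0013782073276731252
rack right side0 477 slope -0.014779017952036882 y at mid -0.18266681092660825 x 0.6749322427484767 rms 0.0013713544507502073
[0.01817845 0.61460417] [0.01830972 0.73311174]
```

By side-camera depth the bin's line is within 0.5 mm of the bay's line: the bin's right wall is at y=-0.0531 and the rack's right end at -0.1827. Sliding it in now.

{"name": "servo_tool", "arguments": {"commands": [[0,0.5,-0.06,0,0,0,0],[0,1.2,0,0,0,0,0],[0,1.4,0,0,0,0,0],[0,1.4,0,0,0,0,0],[0,1.2,0,0,0,0,0]]}}

```text
clock: 13.4
position: [0.5058, -0.0037, 0.0121]
orientation: [-3.139, -0.0, 1.55]
contact_force: [-7.6, -0.2, 11.5]
opening: 0.0031
```

Run:
```python
from h import *
print(pose()[0],pose()[2]['orientation'],pose()[2]['contact_force'],pose()[2]['opening'])
c=grab('side','s9');W=world(c);Z=W[...,2]
im=cv2.imread('pics/s9.png');cv2.imwrite('pics/s9z.png',cv2.resize(im[160:280,220:380],(800,600),interpolation=cv2.INTER_CUBIC))
q=W[(Z>.085)&(Z<.2)&(W[...,0]>.5)&(W[...,0]<.6)&(abs(W[...,1])<.06)]
for z in np.arange(.085,.2,.01):
    s=q[(q[:,2]>z)&(q[:,2]<z+.01)]
    if len(s):print(round(z,3),len(s),s[:,0].max())
m=(Z>.01)&(Z<.062)&(W[...,0]>.51)&(W[...,0]<.6)&(W[...,1]>-.07)&(W[...,1]<-.04)
print(np.polyfit(W[m][:,0],W[m][:,1],1),np.median(W[m],0))
```

```text
[ 0.50581132 -0.00366009  0.01211808] [-3.13897540e+00 -4.83559828e-05  1.55015306e+00] [-7.63534077 -0.22386186 11.46447722] 0.0030993400984239694
0.085 20 0.5349187085082985
0.095 46 0.5494652447553586
0.105 36 0.5553250160854779
0.115 44 0.5577030182962814
0.125 53 0.5692500368073788
0.135 65 0.5689917013523618
0.145 35 0.557862087138244
0.155 3 0.5478457012007011
0.175 21 0.5298025145660893
0.185 26 0.5311045800101103
0.195 14 0.5295138259730316
[-0.02478258 -0.04120015] [ 0.55371237 -0.05501786  0.03715454]
```

View pics/s9z.png

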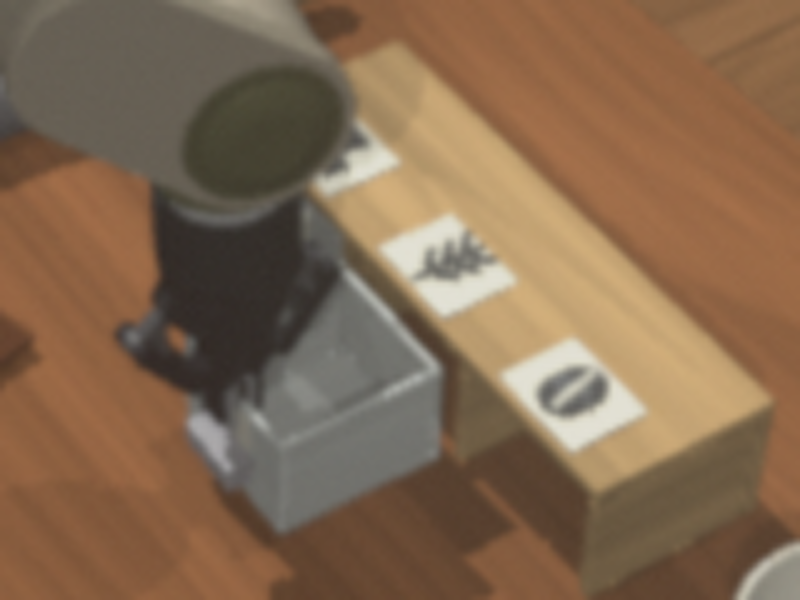

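The bin stands at the mouth, lined up within about 0.6 mm. The inner finger reaches 30–45 mm ahead of the tool below z=0.1, so I can go to tool x≈0.565.

{"name": "servo_tool", "arguments": {"commands": [[0,1.0,-0.02,0,0,0,0],[0,1.0,0,0,0,0,0],[0,1.0,0,0,0,0,0]]}}

```text
clock: 13.82
position: [0.5357, -0.0043, 0.0121]
orientation: [-3.139, -0.0, 1.55]
contact_force: [-6.2, -0.7, 8.5]
opening: 0.0031
```

{"name": "servo_tool", "arguments": {"commands": [[0,1.0,0,0,0,0,0],[0,1.0,0,0,0,0,0],[0,0.8,0,0,0,0,0],[0,0,0,0,0,0,0]]}}

```text
clock: 14.32
position: [0.5648, -0.005, 0.0121]
orientation: [3.141, 0.0, 1.55]
contact_force: [2.3, 0.8, 4.1]
opening: 0.0028
```

Run:
```python
from h import *
print(pose()[0],pose()[2]['orientation'],pose()[2]['contact_force'],pose()[2]['opening'])
c=grab('side','s10')
im=cv2.imread('pics/s10.png');cv2.imwrite('pics/s10z.png',cv2.resize(im[160:280,220:380],(800,600),interpolation=cv2.INTER_CUBIC))
```

```text
[ 0.56480043 -0.00500816  0.01212409] [3.14094391e+00 1.71522502e-04 1.54991501e+00] [2.27190981 0.77953687 4.06222541] 0.0028427102298372287
```

View pics/s10z.png

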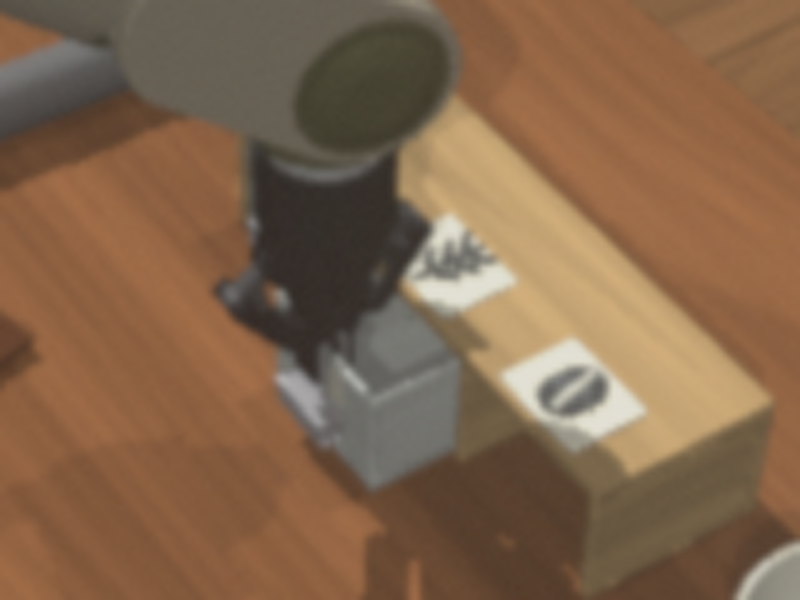

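The bin is about half in and square. I'll release with a small opening, rise, back off, then turn the jaws across the bin and tilt the tool so that both fingertips can push low, either side of the pull.

{"name": "servo_tool", "arguments": {"commands": [[0,0,0,0,0,0,2.5],[0,0,0,0,0,0,2.5],[0,0,-0.5,0,0,0,2.5],[0,0,-2.0,0,0,0,2.5],[0,0,-3.5,0,0,0,2.5]]}}

```text
clock: 15.0
position: [0.5637, -0.0048, 0.072]
orientation: [-3.139, -0.0, 1.55]
contact_force: [0.4, -0.4, 0.5]
opening: 0.0247
```

{"name": "servo_tool", "arguments": {"commands": [[0,-1.0,-3.0,0,0,0,4.0],[0,-3.0,-1.0,0,0,0,6.2],[0,-4.0,0,0,0,0,6.2],[0,-2.0,0,0,0,0,6.2]]}}

```text
clock: 15.5
position: [0.4629, -0.0027, 0.1124]
orientation: [-3.142, 0.0, 1.55]
contact_force: [1.0, 0.4, -0.5]
opening: 0.0621
```

```bash
cat >> h.py <<'E'
def plan2(target,yaw,tilt,n,claw):
    p,R,o=pose();Rt=Ro.from_euler('xyz',[np.pi,0,yaw]).as_matrix()@Ro.from_euler('y',tilt).as_matrix()
    rv=Ro.from_matrix(R.T@Rt).as_rotvec();d=(np.array(target)-p)/n
    for i in range(n):
        s=(R@Ro.from_rotvec(rv*i/n).as_matrix()).T@d*100
        print([round(float(v),2) for v in s]+[round(float(v),3) for v in rv/n]+[claw])
E
python3 - <<'E'
from h import *
print(pose()[0],pose()[2]['orientation'],pose()[2]['contact_force'],pose()[2]['opening'],pose()[2]['q'])
for n in('side','top'):grab(n,n[0]+'11')
im=cv2.imread('pics/s11.png');cv2.imwrite('pics/s11z.png',cv2.resize(im[160:280,220:380],(800,600),interpolation=cv2.INTER_CUBIC))
plan2([.50,-.005,.06],-.02,0,9,6.2)
E
```

```text
[ 0.46287581 -0.00265058  0.11239845] [-3.14157757e+00  4.62828970e-05  1.54975429e+00] [ 0.9912146   0.42643441 -0.45886797] 0.062088100971421235 [-2.59667574e-01  2.68157723e-01  1.79544164e+00 -5.50909102e-05
  1.07799701e+00 -2.38599476e-01]
[-0.02, 0.41, 0.58, -0.0, 0.0, 0.174, 6.2]
[0.05, 0.41, 0.58, -0.0, 0.0, 0.174, 6.2]
[0.12, 0.39, 0.58, -0.0, 0.0, 0.174, 6.2]
[0.19, 0.36, 0.58, -0.0, 0.0, 0.174, 6.2]
[0.25, 0.32, 0.58, -0.0, 0.0, 0.174, 6.2]
[0.3, 0.28, 0.58, -0.0, 0.0, 0.174, 6.2]
[0.35, 0.22, 0.58, -0.0, 0.0, 0.174, 6.2]
[0.38, 0.16, 0.58, -0.0, 0.0, 0.174, 6.2]
[0.4, 0.09, 0.58, -0.0, 0.0, 0.174, 6.2]
```

View pics/s11z.png

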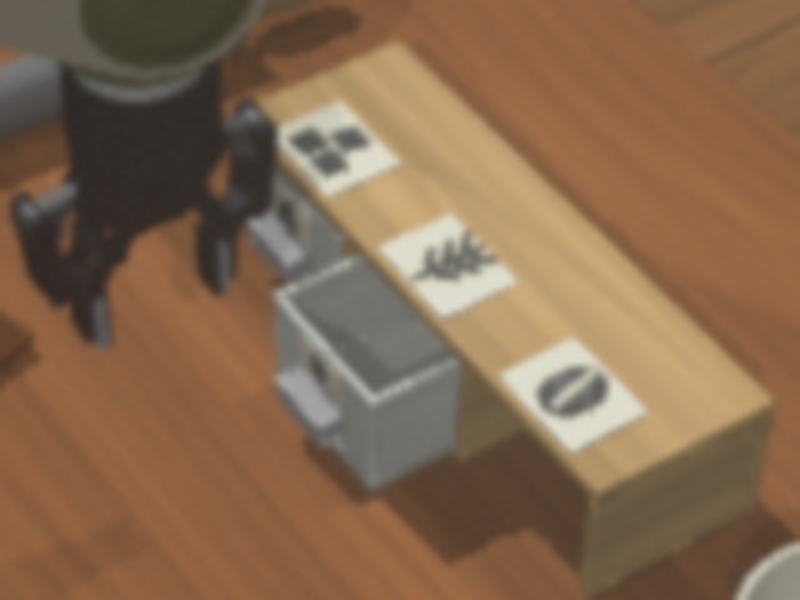

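The bin stands half in the bay, upright and square, pull outward at crop (310,400). Now turning the jaws.

{"name": "servo_tool", "arguments": {"commands": [[0,0,0,0,0,0.174,6.2],[0,0,0,0,0,0.174,6.2],[0,0,0,0,0,0.174,6.2],[0,0,0,0,0,0.174,6.2],[0,0,0,0,0,0.174,6.2]]}}

```text
clock: 16.23
position: [0.4653, -0.003, 0.1122]
orientation: [3.141, -0.0, 0.674]
contact_force: [0.6, -0.4, 0.1]
opening: 0.0619
```

{"name": "servo_tool", "arguments": {"commands": [[0,0,0,0,0,0.174,6.2],[0,0,0,0,0,0.174,6.2],[0,0,0,0,0,0.174,6.2],[0,0,0,0,0,0.174,6.2]]}}

```text
clock: 16.73
position: [0.4653, -0.003, 0.1122]
orientation: [3.141, -0.001, -0.022]
contact_force: [0.8, -0.1, 1.4]
opening: 0.0622
```

{"name": "servo_tool", "arguments": {"commands": [[0,0,0,0,0.15,0,6.2],[0,0,0,0,0.15,0,6.2],[0,0,0,0,0.15,0,6.2],[0,0,0,0,0,0,6.2]]}}

```text
clock: 17.23
position: [0.4635, -0.0027, 0.1116]
orientation: [-3.141, -0.448, -0.017]
contact_force: [0.4, -0.4, 0.6]
opening: 0.0621
```

Run:
```python
from h import *
p,R,o=pose();print(p,R.round(3),o['contact_force'],o['q'])
plan2([.515,-.0045,-.012],-.02,.45,8,6.2)
```

```text
[ 0.46348046 -0.00271455  0.11160389] [[ 0.901 -0.017  0.434]
 [-0.016 -1.    -0.007]
 [ 0.434 -0.001 -0.901]] [ 0.38043621 -0.36197516  0.57426539] [-0.35367731  0.04617593  2.15925148  0.28941597  0.52836419  1.01382266]
[-0.09, 0.01, 1.67, -0.0, 0.0, 0.0, 6.2]
[-0.09, 0.01, 1.67, -0.0, 0.0, 0.0, 6.2]
[-0.09, 0.01, 1.67, -0.0, 0.0, 0.0, 6.2]
[-0.09, 0.01, 1.67, -0.0, 0.0, 0.0, 6.2]
[-0.09, 0.01, 1.67, -0.0, 0.0, 0.0, 6.2]
[-0.09, 0.01, 1.67, -0.0, 0.0, 0.0, 6.2]
[-0.09, 0.01, 1.67, -0.0, 0.0, 0.0, 6.2]
[-0.09, 0.01, 1.67, -0.0, 0.0, 0.0, 6.2]
```

{"name": "servo_tool", "arguments": {"commands": [[-0.1,0,2.5,0,0,0,6.2],[-0.1,0,2.5,0,0,0,6.2],[-0.1,0.1,2.5,0,0,0,6.2],[-0.1,0.1,2.5,0,0,0,6.2],[-0.1,0,1.5,0,0,0,6.2]]}}

```text
clock: 17.85
position: [0.5121, -0.0055, 0.0054]
orientation: [-3.14, -0.449, -0.016]
contact_force: [0.4, -0.6, -1.4]
opening: 0.0619
```

{"name": "servo_tool", "arguments": {"commands": [[-0.1,0,1.5,0,0,0,6.2],[0,0,0,0,0,0,6.2]]}}

```text
clock: 18.1
position: [0.517, -0.0054, -0.0083]
orientation: [-3.14, -0.449, -0.016]
contact_force: [0.5, -0.1, -0.1]
opening: 0.0621
```

Run:
```python
from h import *
p,R,o=pose();print(p,o['orientation'],o['contact_force'])
c=grab('side','s12');W=world(c);Z=W[...,2]
grab('top','t12')
im=cv2.imread('pics/s12.png');cv2.imwrite('pics/s12z.png',cv2.resize(im[160:295,200:380],(800,600),interpolation=cv2.INTER_CUBIC))
for v in range(215,262,3):
    print(v,[f'{W[v,u][0]*1000:.0f},{W[v,u][1]*1000:.0f},{W[v,u][2]*1000:.0f}' for u in range(230,272,4)])
plan2([.572,-.0065,-.012],-.02,.45,5,6.2)
```

```text
[ 0.51695849 -0.00538125 -0.00830557] [-3.13981644 -0.44872199 -0.01588075] [ 0.4586864  -0.05202466 -0.11292061]
215 ['383,-56,266', '394,-54,258', '407,-47,246', '426,-32,223', '435,-34,219', '450,-26,204', '559,146,1', '569,139,1', '579,133,0', '586,122,5', '599,120,-0']
218 ['381,-58,260', '392,-57,252', '414,-33,220', '420,-41,223', '432,-38,214', '450,-26,194', '464,-21,181', '562,128,1', '571,121,2', '581,114,3', '593,111,-1']
221 ['375,-70,263', '390,-58,245', '411,-37,215', '420,-40,212', '432,-39,205', '448,-29,187', '458,-32,184', '478,-15,158', '566,112,0', '574,103,4', '583,96,4']
224 ['374,-70,255', '384,-69,247', '406,-46,215', '418,-44,207', '431,-39,195', '442,-38,188', '455,-35,178', '473,-24,158', '557,98,5', '568,93,3', '579,89,1']
227 ['371,-74,250', '381,-73,243', '408,-40,199', '418,-43,196', '434,-33,178', '441,-39,178', '455,-35,168', '468,-32,157', '555,95,-4', '562,84,1', '573,79,-1']
230 ['371,-72,239', '379,-76,237', '407,-40,189', '421,-35,176', '432,-36,171', '439,-43,172', '451,-40,163', '464,-37,153', '546,81,1', '556,75,-0', '564,67,2']
233 ['375,-63
[... 1032 characters left out ...]
'453,-73,115', '468,-67,100', '478,-69,95']
254 ['425,56,-3', '433,49,-1', '442,42,-0', '451,34,2', '460,29,0', '469,22,1', '480,18,-1', '487,9,2', '454,-70,100', '466,-69,91', '479,-67,80']
257 ['418,43,1', '427,38,1', '437,33,-1', '446,27,-1', '455,19,0', '463,12,2', '472,6,2', '484,3,-2', '491,-6,2', '466,-69,79', '488,-52,48']
260 ['412,34,2', '423,31,-2', '431,23,-0', '441,18,-1', '449,9,1', '458,3,2', '468,-1,-1', '477,-7,-1', '487,-13,-2', '494,-21,1', '505,-25,-1']
[0.96, 0.0, 0.57, -0.001, -0.0, 0.001, 6.2]
[0.96, 0.0, 0.57, -0.001, -0.0, 0.001, 6.2]
[0.96, -0.0, 0.57, -0.001, -0.0, 0.001, 6.2]
[0.96, -0.0, 0.57, -0.001, -0.0, 0.001, 6.2]
[0.96, -0.0, 0.57, -0.001, -0.0, 0.001, 6.2]
```

View pics/s12z.png

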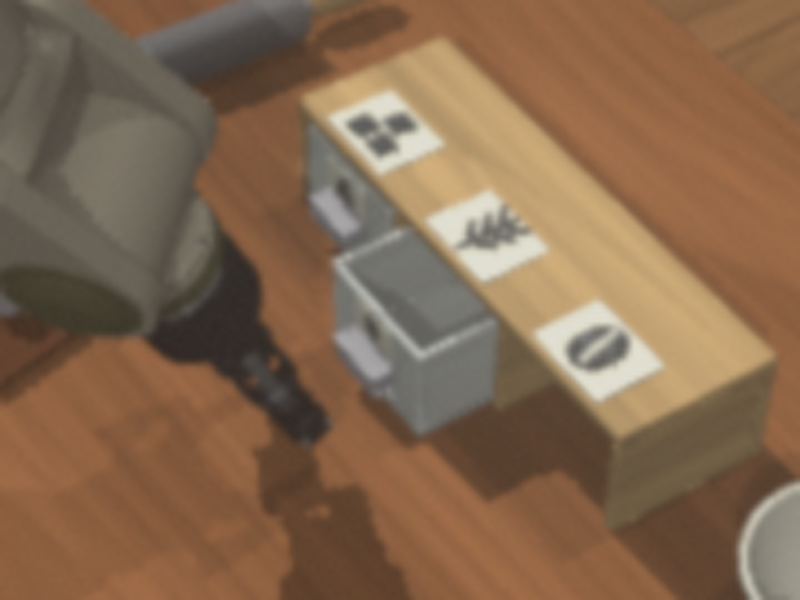

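The fingers are in front of the bin and straddle the pull: the right fingertip is at crop (310,430), z≈0.04. A little lower and forward to contact.

{"name": "servo_tool", "arguments": {"commands": [[0.68,0,0.88,0,0,0,6.2],[0.68,0,0.88,0,0,0,6.2],[1.0,0.05,0.48,0,0,0,6.2],[0.9,0.05,0.43,0,0,0,6.2],[0,0,0,0,0,0,6.2]]}}

```text
clock: 18.82
position: [0.5574, -0.0074, -0.0175]
orientation: [3.141, -0.451, -0.016]
contact_force: [0.1, -0.3, -0.9]
opening: 0.0622
```

Run:
```python
from h import *
p,R,o=pose();print(p,o['orientation'],o['contact_force'])
c=grab('side','s13')
im=cv2.imread('pics/s13.png');cv2.imwrite('pics/s13z.png',cv2.resize(im[160:295,200:380],(800,600),interpolation=cv2.INTER_CUBIC))
c=grab('top','t13')
im=cv2.imread('pics/t13.png');cv2.imwrite('pics/t13z.png',cv2.resize(im[120:300,190:410],(800,600),interpolation=cv2.INTER_CUBIC))
```

```text
[ 0.55737458 -0.00740809 -0.01754703] [ 3.14141887 -0.45059727 -0.01586093] [ 0.13603298 -0.34214458 -0.87897264]
```

View pics/s13z.png

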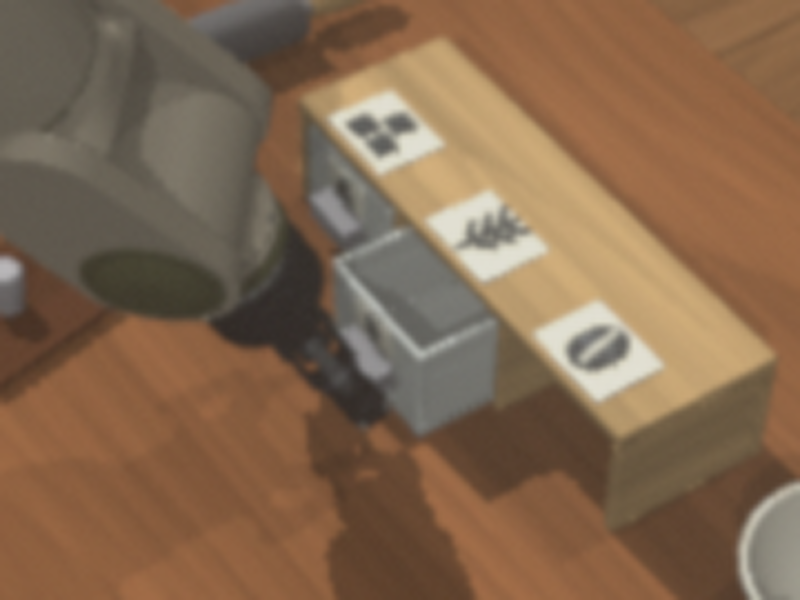

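View pics/t13z.png

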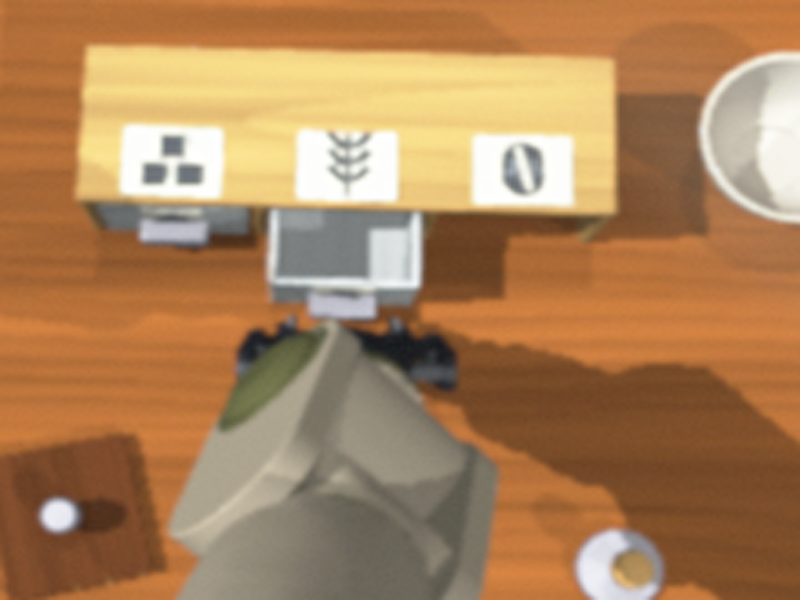

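In the top view the fingertips at (290,330) and (397,330) sit either side of the pull at (342,305), with no contact yet. Pushing.

{"name": "servo_tool", "arguments": {"commands": [[0.72,0,0.35,0,0,0,6.2],[0.72,0,0.35,0,0,0,6.2],[0.72,0,0.35,0,0,0,6.2],[0.72,0,0.35,0,0,0,6.2]]}}

```text
clock: 19.42
position: [0.5889, -0.0078, -0.0177]
orientation: [-3.141, -0.45, -0.016]
contact_force: [-3.4, -0.6, 2.1]
opening: 0.0623
```

{"name": "servo_tool", "arguments": {"commands": [[0.72,0,0.35,0,0,0,6.2],[0.72,0,0.35,0,0,0,6.2]]}}

```text
clock: 19.68
position: [0.605, -0.0081, -0.0177]
orientation: [-3.142, -0.45, -0.016]
contact_force: [-3.5, 0.4, 2.0]
opening: 0.062
```

Run:
```python
from h import *
p,R,o=pose();print(p,o['orientation'],o['contact_force'])
c=grab('side','s14')
im=cv2.imread('pics/s14.png');cv2.imwrite('pics/s14z.png',cv2.resize(im[160:295,200:380],(800,600),interpolation=cv2.INTER_CUBIC))
c=grab('top','t14')
im=cv2.imread('pics/t14.png');cv2.imwrite('pics/t14z.png',cv2.resize(im[120:300,190:410],(800,600),interpolation=cv2.INTER_CUBIC))
```

```text
[ 0.60502956 -0.00810263 -0.01769117] [-3.14156527 -0.44986669 -0.01617974] [-3.52086498  0.38245534  1.98517074]
```

View pics/s14z.png

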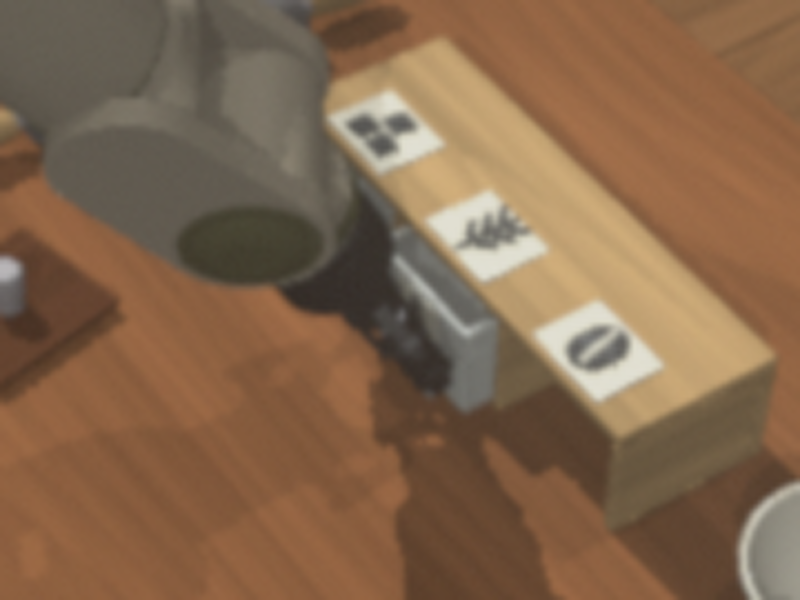

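View pics/t14z.png

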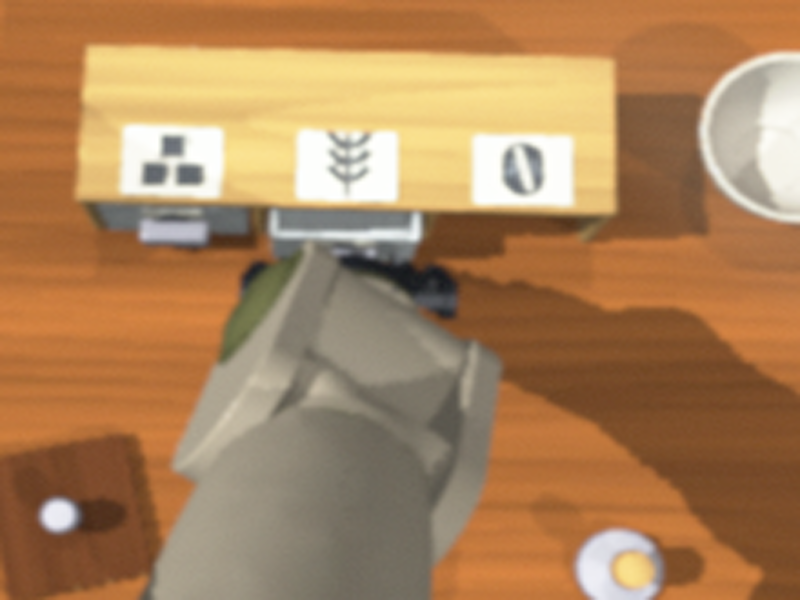

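It slides evenly at about 3.5 N, with some 20 mm left. Continuing in smaller steps until the back board stops it.

{"name": "servo_tool", "arguments": {"commands": [[0.54,0,0.26,0,0,0,6.2],[0.45,0,0.22,0,0,0,6.2],[0.36,0,0.17,0,0,0,6.2]]}}

```text
clock: 20.15
position: [0.6197, -0.0083, -0.0178]
orientation: [-3.142, -0.45, -0.016]
contact_force: [-3.3, -0.3, 0.7]
opening: 0.062
```

{"name": "servo_tool", "arguments": {"commands": [[0.18,0,0.09,0,0,0,6.2],[0.18,0,0.09,0,0,0,6.2]]}}

```text
clock: 20.4
position: [0.6236, -0.0084, -0.0178]
orientation: [-3.142, -0.45, -0.016]
contact_force: [-1.8, 0.9, 0.2]
opening: 0.0617
```

{"name": "servo_tool", "arguments": {"commands": [[0.14,0,0.07,0,0,0,6.2],[0,0,0,0,0,0,6.2]]}}

```text
clock: 20.65
position: [0.6253, -0.0085, -0.0176]
orientation: [3.141, -0.45, -0.016]
contact_force: [-0.0, 0.6, -0.0]
opening: 0.0619
```

{"name": "servo_tool", "arguments": {"commands": [[0.14,0,0.07,0,0,0,6.2],[0.14,0,0.07,0,0,0,6.2]]}}

```text
clock: 20.9
position: [0.6262, -0.0081, -0.0182]
orientation: [-3.14, -0.446, -0.016]
contact_force: [-30.1, -3.5, 22.7]
opening: 0.062
```

{"name": "servo_tool", "arguments": {"commands": [[0.14,0,0.07,0,0,0,6.2],[0.09,0,0.04,0,0,0,6.2]]}}

```text
clock: 21.15
position: [0.6262, -0.0077, -0.0191]
orientation: [-3.139, -0.44, -0.016]
contact_force: [-44.5, -5.8, 29.6]
opening: 0.0623
```

Run:
```python
from h import *
p,R,o=pose();print(p,o['contact_force'])
c=grab('side','s15')
im=cv2.imread('pics/s15.png');cv2.imwrite('pics/s15z.png',cv2.resize(im[160:295,200:380],(800,600),interpolation=cv2.INTER_CUBIC))
```

```text
[ 0.62620474 -0.00766123 -0.01913579] [-44.47483151  -5.79539622  29.60586582]
```

View pics/s15z.png

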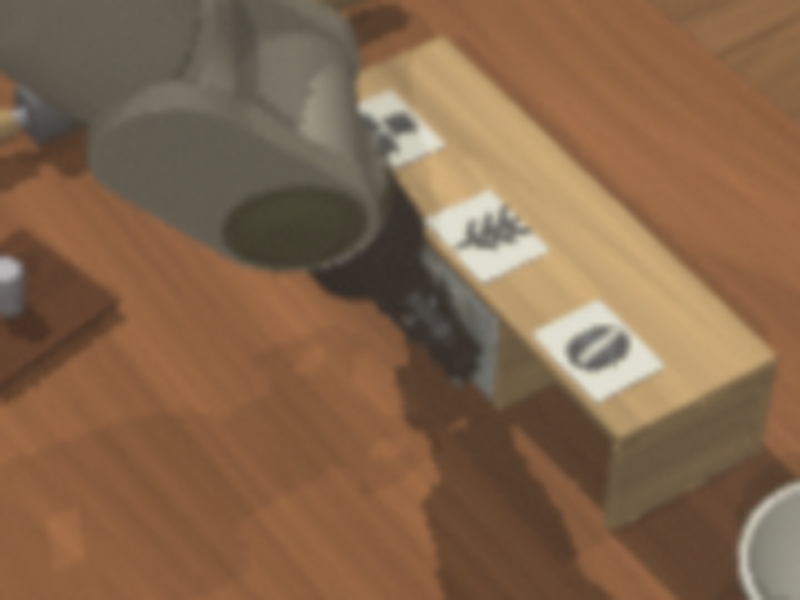

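A firm stop at TCP x=0.6262 against the predicted 0.627, so it's home. Backing straight out, then up and away.

{"name": "servo_tool", "arguments": {"commands": [[-0.5,0,-0.24,0,0,0,6.2],[-1.0,0,-0.48,0,0,0,6.2],[-2.0,0,-0.96,0,0,0,6.2],[-2.5,0,-1.5,0,0,0,6.2],[-1.0,0,-4.0,0,0,0,6.2]]}}

```text
clock: 21.82
position: [0.5345, -0.0068, 0.0155]
orientation: [-3.141, -0.447, -0.017]
contact_force: [0.5, 0.3, 1.5]
opening: 0.062
```

{"name": "servo_tool", "arguments": {"commands": [[0,0,-5.0,0,0,0,6.2],[0,0,-5.0,0,0,0,6.2],[0,0,-5.0,0,0,0,6.2]]}}

```text
clock: 22.2
position: [0.4704, -0.0059, 0.1531]
orientation: [3.141, -0.451, -0.016]
contact_force: [0.8, 0.1, 0.5]
opening: 0.0618
```

Run:
```python
from h import *
p,R,o=pose();print(p,o['contact_force'])
for n in('side','top'):
    t=n[0]+'16';c=grab(n,t);W=world(c);Z=W[...,2]
    for nm,y0,y1 in(('flour',-.05,.035),('sugar',.065,.15)):
        m=(Z>.045)&(Z<.066)&(W[...,0]>.56)&(W[...,0]<.66)&(W[...,1]>y0)&(W[...,1]<y1)
        q=W[m]
        if len(q)>5:
            k=np.polyfit(q[:,1],q[:,0],1);print(n,nm,len(q),'front face x at y mid',np.polyval(k,(y0+y1)/2),'slope',k[0],'medx',np.median(q[:,0]))
im=cv2.imread('pics/s16.png');cv2.imwrite('pics/s16z.png',cv2.resize(im[160:295,200:380],(800,600),interpolation=cv2.INTER_CUBIC))
im=cv2.imread('pics/t16.png');cv2.imwrite('pics/t16z.png',cv2.resize(im[120:300,190:410],(800,600),interpolation=cv2.INTER_CUBIC))
```

```text
[ 0.4704116  -0.00590641  0.15310234] [0.8054864  0.06322103 0.49795107]
side flour 97 front face x at y mid 0.6177497692839125 slope 0.003489971169573511 medx 0.6178414064529754
side sugar 84 front face x at y mid 0.6189806519595783 slope 0.023071075384797815 medx 0.6191180796822913
top flour 91 front face x at y mid 0.6158569767081838 slope 0.01914674270558787 medx 0.6157788531543834
top sugar 92 front face x at y mid 0.6173368235247214 slope 0.019757454590964958 medx 0.6171928270562443
```

View pics/s16z.png

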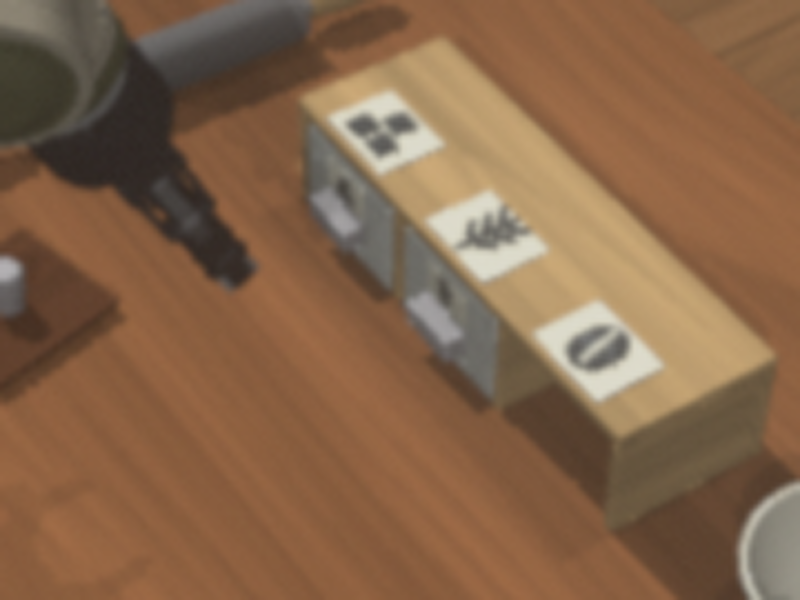

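View pics/t16z.png

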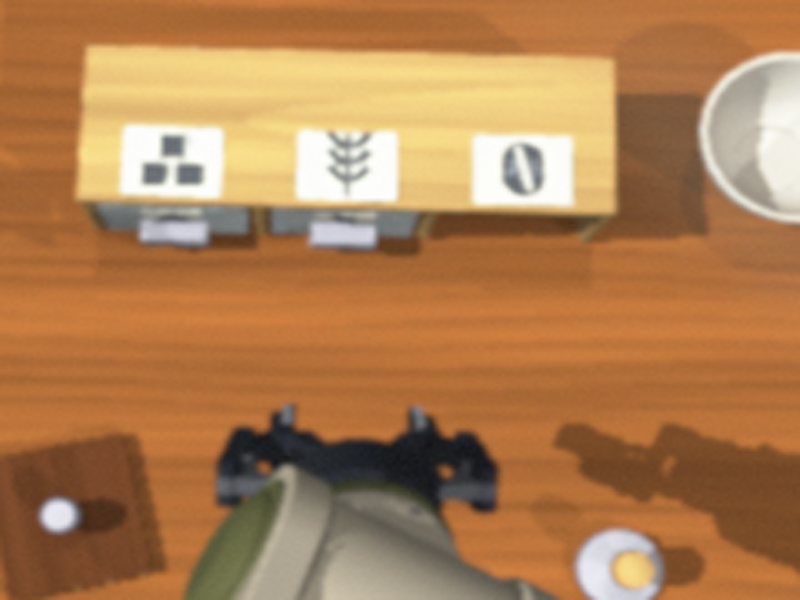

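Both views show the flour bin home beside the sugar bin with its pull out; the two front faces match to within 1 mm. Last, I'll check that the bystanders are unmoved, then hand in.

Run:
```python
from h import *
for t in('top0','t16','side0','s16'):
    W=world(load(t));Z=W[...,2]
    for nm,(zl,zh,x0,x1,y0,y1) in dict(bowl=(.05,.07,.58,.8,-.42,-.24),stamp=(.01,.06,.33,.40,-.225,-.16),pin=(.03,.06,.5,.75,.27,.36),lid=(.005,.013,.33,.47,.1,.26),lidknob=(.03,.05,.33,.47,.1,.26)).items():
        m=(Z>zl)&(Z<zh)&(W[...,0]>x0)&(W[...,0]<x1)&(W[...,1]>y0)&(W[...,1]<y1)
        if m.sum():print(t,nm,m.sum(),np.median(W[m],0).round(4))
print(robot.get_obs()['clock'])
```

```text
top0 bowl 497 [ 0.6983 -0.334   0.0595]
top0 stamp 325 [ 0.3645 -0.1883  0.0131]
top0 pin 1370 [0.6061 0.3135 0.04  ]
t16 bowl 492 [ 0.6973 -0.3356  0.0597]
t16 stamp 316 [ 0.3645 -0.1876  0.0131]
t16 pin 1361 [0.6062 0.3134 0.04  ]
t16 lid 1633 [0.3994 0.1761 0.0092]
t16 lidknob 82 [0.4006 0.1769 0.0407]
side0 bowl 513 [ 0.7011 -0.3039  0.0591]
side0 stamp 331 [ 0.3624 -0.1986  0.0145]
side0 pin 624 [0.6068 0.3077 0.0399]
side0 lid 45 [0.4228 0.1845 0.0055]
s16 bowl 518 [ 0.6996 -0.304   0.0592]
s16 stamp 333 [ 0.3626 -0.1989  0.0143]
s16 pin 369 [0.6517 0.3069 0.0399]
s16 lid 744 [0.3965 0.1716 0.0096]
s16 lidknob 59 [0.4003 0.1726 0.0393]
22.3
```

```bash
python3 -c "
from station import robot
print(robot.close_job())"
```

```text
the job is handed in; nothing more can be done
None
```

The flour bin is home in the wheat-ear bay (the middle one) with its pull facing out. Its lid lies flat on the counter, knob up, at about (0.40, 0.177). The job took about 22 s and is handed in.

**How it went:** I lifted the lid off by its knob and set it down. I then gripped the bin's front wall, squared the bin to the rack and slid it about halfway in. Two fingertips either side of the pull pushed it the rest of the way, until the back board stopped it.

**Last checks:**
- **Fit:** the flour bin's front face lines up with the sugar bin's to within about 1 mm in both cameras.
- **Lid:** its top is about 9.5 mm above the counter, as it should be when it lies flat.
- **Other objects:** the bowl, stamp and pin measure within about 1.5 mm of where they started. The pin was checked from the top view only, because the arm hid part of it from the side. The sugar bin's start position was not measured separately.

**What failed or disagreed:**
- **Missed first grasp:** the first close on the knob gripped nothing. The fingertips are really about 4 cm short of the reported TCP, so I corrected for that and the second try held. The miss did no harm.
- **Setting the lid down:** the lid was pressed to the counter with about 23 N before I eased off and released it.
- **Force at the back stop:** the wrist force showed about 44 N forward (53 N in total) for a moment. That is well under the 120 N wrist limit. It was taken at the fingertips, not by the arm or gripper body, so I don't believe the 40 N limit applies, but it was more than needed.

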